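# Reverse the hold-down bar on the lamp stand

## Robot

A 7-joint arm with a two-finger parallel gripper is mounted at the origin on the work surface. World frame = base frame: x ahead of the robot, y to its left, z up, the work surface at z = 0. Lengths are in m, angles in rad, forces in N, time in s.
With the tool pointing down it reaches from about 0.35 to 0.9 m from the base axis. Payload 8.1 kg.
Tool frame: the origin (TCP) lies between the finger pads; the fingertips stand 14 mm ahead of it and the grasp point (between the pads) lies 5 mm behind it (bot.nose_length is the distance from the TCP to the fingertips, in m); z points along the fingers, x is the direction in which the jaws open and shut, and the axes are right-handed (so a half turn about z gives the same grasp; the last joint's range is limited). The gripper opens to 92 mm and grips with 3 to 60 N. Pads are 19 mm wide; open, the fingers measure 130 mm over their backs; the gripper's body (75 mm by 190 mm) begins 47 mm behind the grasp point.
Start: joints at [-0.103, 0.434, 0.025, 1.573, -0.012, 1.134, -0.075], TCP at [0.625, -0, 0.241] pointing down, gripper open.
Joint ranges: [-2.62, 2.62], [-0.44, 2.09], [-1.27, 1.32], [0.08, 2.57], [-1.32, 4.46], [0.12, 2], [-2.74, 2.74]. Speed limits (rad/s): [2.22, 2.22, 3.01, 3.01, 3.14, 3.14, 3.14].

## Interface

Orientations are given as a 3x3 rotation matrix whose columns are the frame's x, y, z axes.
In Python, from workcell import bot, cams gives the robot as it stands.
- The arm moves only by the tool move_arm, never from a script. Its argument "increments" is a list of rows, each an object with "claw": the opening, from 0 (shut) to 1 (fully open); "delta_pos": the shift along the tool's x, y, z in m, a list of three; "twist": the turn, a rotation vector about the tool's x, y, z in rad, a list of three. A call has 1 to 5 rows; each row is the pose to reach, as a shift and turn from the pose measured when the call began, along the tool's axes at that moment; what a row does not reach only later rows make up. A row lasts 1/10 s, in which the tool goes at most 50 mm and 8.59 degrees, less where a joint would pass 70% of its speed; a pose out of reach is approached as far as the arm can. A call with a gripper value outside its range is refused whole. The fingers move at their own pace and stop on an object; the grip force is fixed at half the most. Time passes only in rows, so rows that repeat a pose let the fingers close. It gives the time, the measured TCP pose, the force and the opening at its end, in the units of the state.
- bot.get_obs(): the state, without advancing time (a new reading comes with each control period).
- cams.camera(name): name is "scene" or "side" or "wrist"; returns the picture (420x560x3 uint8, red, green, blue); there is no depth.
- cams.get_calibration(name): a dict with "intrinsics" (3x3 intrinsics, pixels), "R" (3x3) and "t" (3): a world point X has camera coordinates R X + t. Camera axes: x right, y down, z forward; pixel columns grow to the right and rows downward; lengths in m; the calibration is good to about 2 mm. A picture is of the moment at which its call begins: read the wrist's pose just before it. get_calibration takes no time and is no camera call; for the wrist camera it gives the pose at the moment of the call.
- bot.sign_off(): hands the job in, once; it reports no verdict.
Trained networks look in the newest picture that a camera, given by its name, has taken for a name from the list of things; names that differ only in an ending like _2 or _b are one class to them, and where a whole thing is asked for, a point or a joint stands for the part that bears it (a point fixed in the world has none). Each returns a list of dicts, best first, with "confidence" (0 to 1); they miss things now and then, are a little off and sometimes report something else, mostly with a low value. They report only what shows in the picture. A call takes as long as a camera call. They do not tell look-alikes from the thing itself.
- cams.look_for(camera, name): "point" ([x, y, z] in m, in world coordinates, good to about 4 mm: the middle of the surface that is visible of it).
- cams.regions_of(camera, name): "mask" (420x560 bool, what is visible of it).
- cams.tip_of(camera, name): "point" ([x, y, z] in m, in world coordinates, good to about 4 mm: a listed point, or the origin of a listed thing).
The state is a dict: "time": time; "joints": joint angles; "joint_vel": joint speeds; "joint_efforts": joint torques, N m; "tool_pos": TCP position; "tool_rot": TCP orientation; "ft_force": force on the tool from outside, world axes, zero at the start; "torque": the same for the moment, N m; "opening": finger opening in m.
Only numpy, scipy, OpenCV 4.12 (cv2) and the standard library are available. Lean on these libraries where they do the work, as an engineer would, in place of code of your own. Each camera call takes 0.05 s, during which the arm holds its last target.

## Task

The hold-down bar on the sloping lamp stand is the wrong way round, with its steel claw over the lamp. Slide the yellow-knobbed keeper sideways clear of the bar, lift the bar right off its pin, turn it end for end and refit it fully down on the pin and between the four dowels so that the orange soft pad lies over the lamp's black rim, then let go and slide the keeper fully back over the bar. Do not press on the lamp, and leave the other things on the bench where they stand.

Things in the scene. Friction and masses are not known exactly. Their poses are not given: they have to be found in the camera images.
- deck: blue sloping deck of the lamp stand, fixed plate 220 x 360 mm, falling away from the robot at 25 degrees. Origin on its surface at the foot of the pivot pin. x level, to the robot's left; y up the slope, towards the robot; z square out of the deck, leaning 25 degrees from vertical, away from the robot. Plate: x -90 to 130, y -250 to 110 mm. Heights given below are above the deck, along its z
- pin_tip (a point): top centre of the steel pivot pin, which stands square to the deck at its origin: 12 mm thick, top 38 mm above the deck, the last 8 mm tapered. Round its foot is a boss of radius 14 mm, 12 mm high, on which the bar's hub rests
- dowel (a point): top of one of four brass dowels, 8 mm thick, 32 mm high with bevelled tops, at deck x +-18, y +-40 mm (this one: +,+); the bar's arms lie between them with 2 mm play a side, so the bar cannot turn while it is down
- rail_end (a point): mid-way between the two fixed dark guide rails of the keeper, at their ends nearest the bar and the level of their tops (deck x 40, y 60 mm): rails 31 mm high, deck x 40 to 126, y 39 to 47 and 73 to 81 mm
- lamp_rim (a point): top centre (deck x 20, y -88 mm) of the black rim of the lamp, which is fixed on the lower part of the deck: rim 4 mm high, deck y -68 to -108, x -45 to 85 mm; beyond it the lamp's body and clear lens, up to 46 mm high, y -107 to -245, x -75 to 115 mm
- bar_hub (a point): centre (half-way up) of the hub of the loose hold-down bar, 0.25 kg. z: along the bore; y: along the bar to the orange pad. Aluminium hub 32 (x) x 36 (y) x 20 mm (z) with a 15 mm through bore. Arms 24 wide, 12 high, level with the hub's underside, run each way along y. Fully down, this point is 22 mm above the deck. It starts so, pad up the slope (deck +y), claw over the lamp's rim
- pad_end (a point): centre of the bar's orange soft pad, 30 mm wide, 24 mm long, 22 mm high: 90 mm from the bore axis along the bar's +y, 5 mm above the level of the hub's underside; the pad reaches 6 mm below that level
- claw_end (a point): the bar's dark steel claw end, 24 mm wide: 90 mm from the bore axis along the bar's -y (it ends at 102 mm), 5 mm above the level of the hub's underside; the claw's tip reaches 6 mm below that level
- keeper (a joint): travel of the sliding keeper, m: 0 closed, its steel tongue across the top of the bar's arm on deck +y; 0.045 fully open (to deck +x). The bar is free above 0.022. Slides stiffly (about 1.5 N), stays where left. Tongue 18 mm wide at deck y +60 mm, 26 to 33 mm above the deck (2 mm over the arm), tip at deck x -8 mm when closed
- knob (a point): centre (half-way up) of the keeper's yellow round knob, 18 mm thick, 26 mm high, axis square to the deck, 33 to 59 mm above the deck; at deck y +60 mm, x +38 mm when the keeper is closed, +83 mm when fully open
- polish_jar_mid (a point): centre of a green jar with white lid, 52 mm wide and 50 mm high, standing in the small grey tray at the stand's right side; leave alone
- spray_can_mid (a point): centre of a grey can, 60 mm wide and 150 mm high, on the robot's left; leave alone
- cleaner_mid (a point): centre of a clear bottle with yellow cap, 64 mm wide and 170 mm high, to the right; leave alone
- sanding_block_mid (a point): centre of a cork sanding block 65 x 110 x 30 mm, to the left; leave alone
- trim_tool_grip (a point): handle of a screwdriver lying on the bench on the robot's right; leave alone
- brush_mug_mid (a point): centre of a white cup 76 mm wide and 85 mm high, to the right; leave alone
Not all that is in view belongs to the job. Of the things like the part that bears bar_hub, leave any that is green or pink; of the rest the larger one is meant.

How it is judged:
On the way, in this order (a step that is already met when the one before it is completed fails the run):
1. the keeper is slid clear of the bar while the bar is still on its pin (value of joint keeper above 0.022 m and z of bar_hub in the frame of deck below 0.028 m), for 0.1 s.
2. the bar is lifted right off the top of the pin (z of bar_hub in the frame of deck above 0.05 m), for 0.1 s.
3. the bar is fully down on the pin again, pad over the lamp's rim, with the keeper still clear (distance between bar_hub and deck below 0.0255 m and z of bar_hub in the frame of deck above 0.019 m and y of pad_end in the frame of deck below -0.085 m and value of joint keeper above 0.022 m), for 0.2 s.
At the end, for the whole second after the job is handed in: The bar is fully down on the pin (hub centre within 25.5 mm of the pin's foot, nominally 22; square to the deck within 0.06 rad), at rest, its orange pad on the lamp's side (more than 85 mm from the pin), and the keeper is closed over the other arm (travel under 8 mm) (distance between bar_hub and deck below 0.0255 m and z of bar_hub in the frame of deck above 0.019 m and angle between the z axis of bar_hub and the z axis of deck, either way round below 0.06 rad and y of pad_end in the frame of deck below -0.085 m and value of joint keeper below 0.008 m and linear speed of bar below 0.01 m/s); the robot touches nothing.
It fails at once if the lamp is pressed or struck with more than 8 N (contact force between lamp and anything else above 8 N).
It fails at once if another thing on the bench is moved by more than 40 mm (distance of any of polish_jar_mid, spray_can_mid, cleaner_mid, sanding_block_mid, trim_tool_grip, brush_mug_mid from where it was at the start of the episode above 0.04 m).
It also fails if it takes over 64 s, if anything falls off the work surface, if the arm or the gripper's body presses on something with over 40 N, if the wrist force passes 120 N, or if a joint passes its speed limit or range.

## Working session

There is one attempt and no reset: what is moved stays moved. The work goes in short steps, Python scripts to look and compute and a tool call to move; the robot and the scene stay as the last step left them, time stands still between calls to the robot, and variables do not carry over. Pictures are saved under pics/ and viewed, and the job is handed in when it is done.

Besides the shell and the picture viewer there is one more tool, called by a JSON object that holds its "fn" and its "kwargs", one argument or row to a line. move_arm: Moves the arm, as the interface text tells. Its arguments: {"type":"object","properties":{"increments":{"type":"array"}},"required":["increments"]}

```bash
ls; mkdir -p pics
python3 - <<'E'
from workcell import bot,cams
import cv2,numpy as np
o=bot.get_obs();print({k:np.round(v,3).tolist() for k,v in o.items()})
for c in ["scene","side","wrist"]:
    im=cams.camera(c);cv2.imwrite(f"pics/{c}0.png",im[:,:,::-1])
    for n in ["pin_tip","dowel","rail_end","lamp_rim","bar_hub","pad_end","claw_end","knob","deck"]:
        try:
            print(c,n,[(np.round(d["point"],4).tolist(),round(d["confidence"],2)) for d in cams.tip_of(c,n)])
        except Exception as e: print(c,n,e)
print(bot.get_obs()["time"])
E
```

```text
pics
{'time': 0.0, 'joints': [-0.103, 0.435, 0.025, 1.574, -0.012, 1.134, -0.075], 'joint_vel': [0.0, 0.0, -0.0, -0.0, -0.001, 0.0, 0.001], 'joint_efforts': [0.0, -66.785, 0.985, -31.446, -0.061, 0.043, 0.0], 'tool_pos': [0.625, -0.0, 0.24], 'tool_rot': [[1.0, -0.0, -0.002], [-0.0, -1.0, -0.0], [-0.002, 0.0, -1.0]], 'ft_force': [0.693, 0.403, 0.234], 'torque': [0.023, -0.052, -0.003], 'opening': 0.092}
scene pin_tip [([0.5758, -0.0004, 0.1701], 0.61)]
scene dowel [([0.5353, 0.0165, 0.1816], 0.6)]
scene rail_end [([0.5144, 0.036, 0.1885], 0.71)]
scene lamp_rim [([0.5368, 0.0175, 0.1831], 0.41)]
scene bar_hub [([0.5622, 0.2699, 0.0096], 0.85), ([0.571, -0.0045, 0.1553], 0.65), ([0.3075, 0.2638, 0.0111], 0.65)]
scene pad_end [([0.3033, 0.3503, 0.0185], 0.78), ([0.4832, -0.0069, 0.187], 0.75), ([0.5309, 0.2145, 0.0077], 0.68), ([0.5907, 0.4393, 0.0738], 0.56)]
scene claw_end [([0.5923, 0.3195, 0.0134], 0.78), ([0.3088, 0.1728, 0.015], 0.56)]
scene knob [([0.5243, 0.0393, 0.203], 0.66)]
scene deck [([0.5584, -0.0051, 0.1386], 0.91)]
side pin_tip [([0.581, -0.0024, 0.1685], 0.93)]
side dow
[... 552 characters left out ...]
, ([0.4864, -0.0032, 0.1868], 0.21)]
side knob [([0.5235, 0.0362, 0.1958], 0.7), ([0.4864, -0.0039, 0.1829], 0.66), ([0.5899, 0.4419, 0.0737], 0.52)]
side deck [([0.5605, -0.002, 0.1363], 0.57), ([0.5404, 0.0152, 0.1797], 0.16)]
wrist pin_tip [([0.5783, 0.0001, 0.167], 0.76)]
wrist dowel [([0.5339, 0.0147, 0.1815], 0.62), ([0.5242, 0.0343, 0.1999], 0.58)]
wrist rail_end [([0.517, 0.0323, 0.1864], 0.92)]
wrist lamp_rim [([0.6387, 0.0192, 0.0992], 0.92)]
wrist bar_hub [([0.5678, -0.0065, 0.1557], 0.63)]
wrist pad_end [([0.4834, -0.0076, 0.1869], 0.7)]
wrist claw_end [([0.6489, 0.0008, 0.1127], 0.75)]
wrist knob [([0.5248, 0.0325, 0.1991], 0.9)]
wrist deck [([0.559, -0.0022, 0.1321], 0.71)]
1.5
```

View pics/scene0.png

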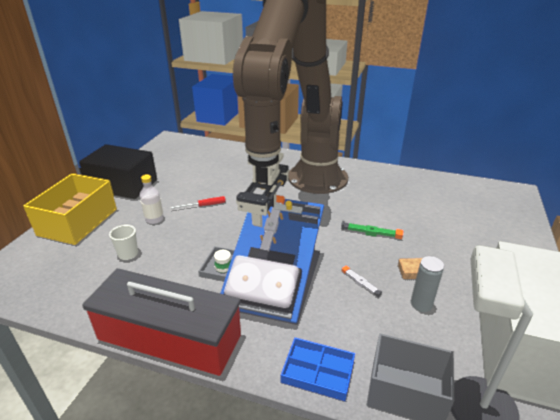

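View pics/side0.png

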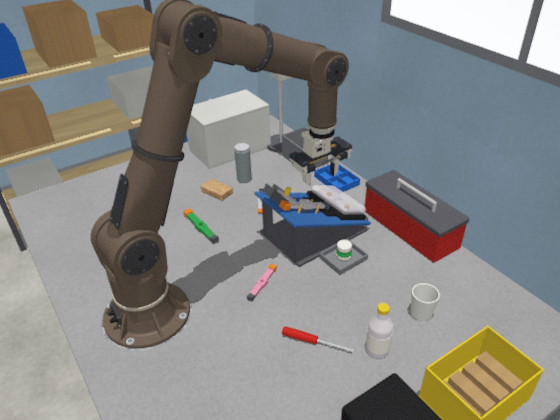

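View pics/wrist0.png

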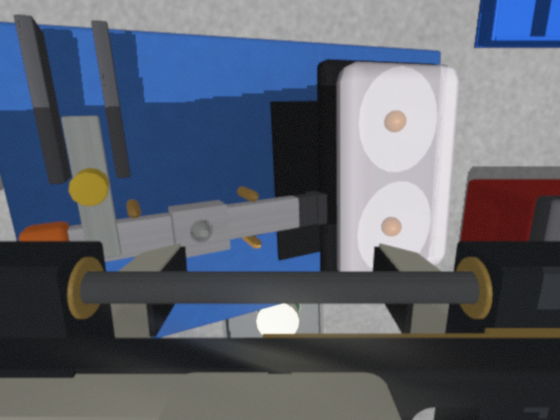

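The scene and side views show the stand at about scene (270,260), with the wanted bar on it. The green, pink and small silver bars on the bench are look-alikes. The wrist view shows the knob at (88,187), the hub and pin at (202,230), and the claw at (312,208). Next I'll fit the deck pose.

```bash
cat > h.py <<'E'
import numpy as np, json, cv2
from scipy.optimize import least_squares
from scipy.spatial.transform import Rotation as Rt
D={"pin_tip":(0,0,38),"dowel":(18,40,32),"rail_end":(40,60,31),"lamp_rim":(20,-88,4),"bar_hub":(0,0,22),"pad_end":(0,90,17),"claw_end":(0,-90,17),"knob":(38,60,46),"deck":(0,0,0)}
def Rdeck(yaw):
    c,s=np.cos(np.radians(25)),np.sin(np.radians(25))
    return Rt.from_euler('z',yaw).as_matrix()@np.array([[0,-c,s],[1,0,0],[0,s,c]])
def fit(obs):
    P=np.array([D[n] for n,_ in obs])/1000;Q=np.array([q for _,q in obs])
    f=lambda v:((P@Rdeck(v[3]).T+v[:3]-Q)/0.003).ravel()
    r=least_squares(f,[.56,0,.135,0],loss='cauchy')
    return r.x,(f(r.x).reshape(-1,3)*3)
def tool(rel_deck_R):pass
def goal(pdeck_mm,yaw_tool,v):
    """TCP world pose: tool z = -deck z; tool x = deck x rotated by yaw_tool about deck z"""
    R=Rdeck(v[3]);a=yaw_tool
    x=np.array([np.cos(a),np.sin(a),0]);z=np.array([0,0,-1.]);y=np.cross(z,x)
    return R@np.array(pdeck_mm)/1000+v[:3], R@np.column_stack([x,y,z])
def delta(o,p,R):
    R0=np.array(o["tool_rot"]);
    return R0.T@(p-np.array(o["tool_pos"])), Rt.from_matrix(R0.T@R).as_rotvec()
def indeck(o,v):
    R=Rdeck(v[3]);return np.round(R.T@(np.array(o["tool_pos"])-v[:3])*1000,1),np.round(R.T@np.array(o["tool_rot"]),3)
E
python3 - <<'E'
from h import *
obs=[("pin_tip",[0.5758,-0.0004,0.1701]),("dowel",[0.5353,0.0165,0.1816]),("rail_end",[0.5144,0.036,0.1885]),("bar_hub",[0.571,-0.0045,0.1553]),("pad_end",[0.4832,-0.0069,0.187]),("knob",[0.5243,0.0393,0.203]),("deck",[0.5584,-0.0051,0.1386]),
("pin_tip",[0.581,-0.0024,0.1685]),("rail_end",[0.5143,0.0371,0.1867]),("lamp_rim",[0.6426,0.0204,0.1014]),("bar_hub",[0.5704,-0.0021,0.152]),("claw_end",[0.6459,0,0.1124]),("knob",[0.5235,0.0362,0.1958]),("deck",[0.5605,-0.002,0.1363]),
("pin_tip",[0.5783,0.0001,0.167]),("dowel",[0.5339,0.0147,0.1815]),("rail_end",[0.517,0.0323,0.1864]),("lamp_rim",[0.6387,0.0192,0.0992]),("bar_hub",[0.5678,-0.0065,0.1557]),("pad_end",[0.4834,-0.0076,0.1869]),("claw_end",[0.6489,0.0008,0.1127]),("knob",[0.5248,0.0325,0.1991]),("deck",[0.559,-0.0022,0.1321])]
v,r=fit(obs);print(v)
for o,x in zip(obs,r):print(o[0],np.round(x,1))
json.dump(v.tolist(),open('v.json','w'))
from workcell import bot
o=bot.get_obs()
for a in(0,np.pi):
  p,R=goal((38,60,80),a,v);print(p,R.round(3),*[np.round(x,3) for x in delta(o,p,R)])
E
```

```text
[ 0.55940528 -0.00282065  0.13435366  0.03842061]
pin_tip [-0.3 -1.8 -1.3]
dowel [ 0.7 -2.2 -1.3]
rail_end [ 2.2 -0.4 -0.7]
bar_hub [-2.3  2.  -1. ]
pad_end [1.9 1.2 0.8]
knob [-1.3 -5.5 -1.6]
deck [ 1.   2.3 -4.2]
pin_tip [-5.5  0.2  0.3]
rail_end [ 2.3 -1.5  1.1]
lamp_rim [-2.6 -0.1 -0.6]
bar_hub [-1.7 -0.4  2.3]
claw_end [ 2.2  0.6 -0.7]
knob [-0.5 -2.4  5.6]
deck [-1.1 -0.8 -1.9]
pin_tip [-2.8 -2.3  1.8]
dowel [ 2.1 -0.4 -1.2]
rail_end [-0.4  3.3  1.4]
lamp_rim [1.3 1.1 1.6]
bar_hub [ 0.9  4.  -1.4]
pad_end [1.7 1.9 0.9]
claw_end [-0.8 -0.2 -1. ]
knob [-1.8  1.3  2.3]
deck [ 0.4 -0.6  2.3]
[0.53739183 0.03436123 0.23221537] [[-0.038  0.906 -0.422]
 [ 0.999  0.035 -0.016]
 [ 0.    -0.423 -0.906]] [-0.088 -0.034  0.009] [ 0.337 -0.351 -1.581]
[0.53739183 0.03436123 0.23221537] [[ 0.038 -0.906 -0.422]
 [-0.999 -0.035 -0.016]
 [ 0.     0.423 -0.906]] [-0.088 -0.034  0.009] [-0.347 -0.334  1.506]
```

```bash
cat > nxt.py <<'E'
import sys
from h import *
from workcell import bot
v=np.array(json.load(open('v.json')))
o=bot.get_obs()
x,y,z,a=map(float,sys.argv[1:5])
p,R=goal((x,y,z),a,v);d,t=delta(o,p,R)
i=indeck(o,v)
print("t",o["time"],"now deck",i[0],"open",round(o["opening"],4),"F",np.round(o["ft_force"],1),"j",np.round(o["joints"],2))
print("toolx",i[1][:,0],"toolz",i[1][:,2])
print("dpos",np.round(d,4),"twist",np.round(t,4))
E
python3 nxt.py 38 60 130 0
```

```text
t 1.5 now deck [  0.3 -14.5 124.1] open 0.0916 F [-0.2  1.4 -0.3] j [-0.1   0.43  0.03  1.57 -0.01  1.13 -0.08]
toolx [-0.039 -0.906  0.422] toolz [-0.    -0.423 -0.906]
dpos [-0.0665 -0.0352 -0.0368] twist [ 0.3373 -0.3505 -1.5813]
```

{"fn": "move_arm", "kwargs": {
  "increments": [
    {"claw": 1, "delta_pos": [-0.066, -0.035, -0.037], "twist": [0.337, -0.35, -1.581]},
    {"claw": 1, "delta_pos": [-0.066, -0.035, -0.037], "twist": [0.337, -0.35, -1.581]},
    {"claw": 1, "delta_pos": [-0.066, -0.035, -0.037], "twist": [0.337, -0.35, -1.581]},
    {"claw": 1, "delta_pos": [-0.066, -0.035, -0.037], "twist": [0.337, -0.35, -1.581]},
    {"claw": 1, "delta_pos": [-0.066, -0.035, -0.037], "twist": [0.337, -0.35, -1.581]}
  ]
}}

```text
time: 2.0
tool_pos: [0.559, 0.0347, 0.2783]
tool_rot: [[0.739, 0.644, -0.197], [0.667, -0.74, 0.085], [-0.091, -0.194, -0.977]]
ft_force: [-0.2, 1.0, -0.0]
opening: 0.0918
```

```bash
python3 nxt.py 38 60 130 0
```

```text
t 2.0 now deck [ 37.5  59.9 130.9] open 0.0918 F [-0.2  1.  -0. ] j [ 0.01  0.43 -0.15  1.51 -0.05  1.39  0.61]
toolx [ 0.638 -0.731  0.24 ] toolz [ 0.092 -0.237 -0.967]
dpos [ 0.     -0.0005  0.0009] twist [ 0.1844 -0.1912 -0.8587]
```

{"fn": "move_arm", "kwargs": {
  "increments": [
    {"claw": 1, "delta_pos": [0, 0, 0.001], "twist": [0.184, -0.191, -0.859]},
    {"claw": 1, "delta_pos": [0, 0, 0.001], "twist": [0.184, -0.191, -0.859]},
    {"claw": 1, "delta_pos": [0, 0, 0.001], "twist": [0.184, -0.191, -0.859]},
    {"claw": 1, "delta_pos": [0, 0, 0.001], "twist": [0.184, -0.191, -0.859]},
    {"claw": 1, "delta_pos": [0, 0, 0.001], "twist": [0.184, -0.191, -0.859]}
  ]
}}

```text
time: 2.5
tool_pos: [0.5589, 0.0344, 0.2772]
tool_rot: [[0.104, 0.913, -0.393], [0.994, -0.107, 0.014], [-0.029, -0.393, -0.919]]
ft_force: [-0.7, -1.0, -0.0]
opening: 0.0917
```

```bash
python3 nxt.py 38 60 130 0
```

```text
t 2.5 now deck [ 37.2  59.5 129.9] open 0.0917 F [-0.7 -1.  -0. ] j [ 0.05  0.58 -0.29  1.33  0.06  1.65  1.23]
toolx [ 0.989 -0.141  0.034] toolz [ 0.03  -0.033 -0.999]
dpos [ 0.0008 -0.0006 -0.0001] twist [ 0.0305 -0.0319 -0.1425]
```

{"fn": "move_arm", "kwargs": {
  "increments": [
    {"claw": 1, "delta_pos": [0.001, -0.001, 0], "twist": [0.031, -0.032, -0.143]},
    {"claw": 1, "delta_pos": [0.001, -0.001, 0], "twist": [0.031, -0.032, -0.143]}
  ]
}}

```text
time: 2.7
tool_pos: [0.5583, 0.0363, 0.2767]
tool_rot: [[-0.043, 0.904, -0.424], [0.999, 0.039, -0.017], [0.002, -0.425, -0.905]]
ft_force: [0.3, 0.3, -0.4]
opening: 0.0915
```

```bash
cat > look.py <<'E'
import sys
from h import *
from workcell import bot,cams
v=np.array(json.load(open('v.json')));tag=sys.argv[1]
R=Rdeck(v[3])
for c in sys.argv[2].split(','):
    o=bot.get_obs();cal=cams.get_calibration(c)
    im=cams.camera(c)[:,:,::-1].copy();cv2.imwrite(f'pics/{c}_{tag}_raw.png',im)
    for n in D:
        X=R@np.array(D[n])/1000+v[:3];q=cal['R']@X+cal['t'];u=cal['intrinsics']@q
        if q[2]>0: cv2.circle(im,(int(u[0]/u[2]),int(u[1]/u[2])),2,(255,0,255),-1)
    cv2.imwrite(f'pics/{c}_{tag}.png',im)
    for n in (sys.argv[3].split(',') if len(sys.argv)>3 else []):
        for d in cams.tip_of(c,n):
            P=np.array(d['point']);print(c,n,round(d['confidence'],2),P.round(4),'deck',(R.T@(P-v[:3])*1000).round(1))
E
python3 look.py a wrist pin_tip,dowel,rail_end,bar_hub,knob,pad_end,lamp_rim; python3 nxt.py 38 60 80 0
```

```text
wrist rail_end 0.69 [0.519  0.0343 0.1875] deck [38.6 57.8 31.7]
wrist bar_hub 0.74 [ 0.3411 -0.0906  0.0091] deck [ -79.3  147.8 -207.1]
wrist bar_hub 0.64 [0.3085 0.2599 0.0108] deck [ 272.2  165.9 -213.7]
wrist pad_end 0.9 [ 0.4826 -0.0089  0.1889] deck [-3.1 92.8 16.9]
wrist pad_end 0.9 [ 0.3978 -0.0638  0.0105] deck [ -54.7   96.1 -181.5]
wrist pad_end 0.83 [0.5217 0.2142 0.0107] deck [ 218.3  -25.7 -124.5]
wrist pad_end 0.65 [0.3031 0.3536 0.0173] deck [ 366.   170.2 -208.5]
t 3.1 now deck [ 38.   60.5 130.2] open 0.0917 F [ 0.8 -0.3 -0.5] j [ 0.05  0.6  -0.32  1.31  0.09  1.69  1.34]
toolx [ 1.    -0.001  0.   ] toolz [ 0. -0. -1.]
dpos [-0.      0.0005  0.0502] twist [ 0.0005 -0.     -0.0011]
```

View pics/wrist_a.png

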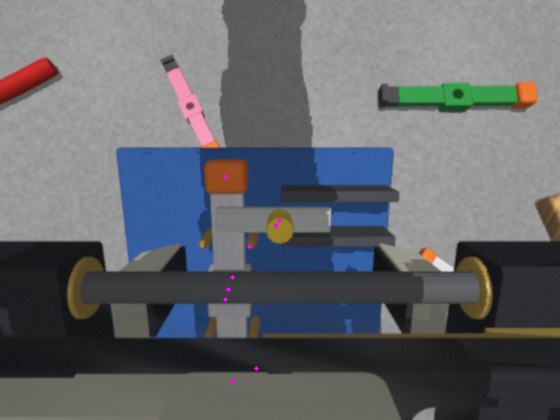

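The wrist view shows the knob at (280,226), on the tool's centre line, and the projected points land on their features. I'll go down onto the knob.

{"fn": "move_arm", "kwargs": {
  "increments": [
    {"claw": 1, "delta_pos": [0, 0, 0.03], "twist": [0, 0, 0]},
    {"claw": 1, "delta_pos": [0, 0, 0.055], "twist": [0, 0, 0]},
    {"claw": 1, "delta_pos": [0, 0, 0.078], "twist": [0, 0, 0]},
    {"claw": 1, "delta_pos": [0, 0, 0.078], "twist": [0, 0, 0]}
  ]
}}

```text
time: 3.5
tool_pos: [0.5231, 0.0333, 0.2055]
tool_rot: [[-0.037, 0.904, -0.426], [0.999, 0.033, -0.017], [-0.001, -0.426, -0.905]]
ft_force: [-0.8, 0.5, 0.3]
opening: 0.0918
```

{"fn": "move_arm", "kwargs": {
  "increments": [
    {"claw": 0.1, "delta_pos": [0, 0, 0], "twist": [0, 0, 0]},
    {"claw": 0.1, "delta_pos": [0, 0, 0], "twist": [0, 0, 0]},
    {"claw": 0.1, "delta_pos": [0, 0, 0], "twist": [0, 0, 0]},
    {"claw": 0.1, "delta_pos": [0, 0, 0], "twist": [0, 0, 0]},
    {"claw": 0.1, "delta_pos": [0, 0, 0], "twist": [0, 0, 0]}
  ]
}}

```text
time: 4.0
tool_pos: [0.5234, 0.0334, 0.2059]
tool_rot: [[-0.037, 0.904, -0.425], [0.999, 0.033, -0.017], [-0.001, -0.425, -0.905]]
ft_force: [0.3, 0.1, 0.1]
opening: 0.0565
```

```bash
python3 nxt.py 83 60 52 0
```

```text
t 4.0 now deck [37.6 61.6 50.2] open 0.0565 F [0.3 0.1 0.1] j [ 0.07  0.6  -0.33  1.49  0.1   1.51  1.33]
toolx [ 1.    -0.002 -0.001] toolz [-0.     0.003 -1.   ]
dpos [ 0.0454  0.0015 -0.0018] twist [-0.0031  0.0005 -0.0021]
```

{"fn": "move_arm", "kwargs": {
  "increments": [
    {"claw": 0.1, "delta_pos": [0, 0, 0], "twist": [0, 0, 0]},
    {"claw": 0.1, "delta_pos": [0, 0, 0], "twist": [0, 0, 0]},
    {"claw": 0.1, "delta_pos": [0, 0, 0], "twist": [0, 0, 0]},
    {"claw": 0.1, "delta_pos": [0, 0, 0], "twist": [0, 0, 0]},
    {"claw": 0.1, "delta_pos": [0, 0, 0], "twist": [0, 0, 0]}
  ]
}}

```text
time: 4.5
tool_pos: [0.5234, 0.0336, 0.2059]
tool_rot: [[-0.037, 0.904, -0.425], [0.999, 0.033, -0.017], [-0.001, -0.425, -0.905]]
ft_force: [-0.2, -0.7, -0.3]
opening: 0.0173
```

```bash
python3 nxt.py 83 60 52 0
```

```text
t 4.5 now deck [37.7 61.6 50.2] open 0.0173 F [-0.2 -0.7 -0.3] j [ 0.07  0.6  -0.33  1.49  0.1   1.51  1.33]
toolx [ 1.    -0.002 -0.   ] toolz [-0.     0.003 -1.   ]
dpos [ 0.0453  0.0015 -0.0018] twist [-0.0032  0.0002 -0.0019]
```

{"fn": "move_arm", "kwargs": {
  "increments": [
    {"claw": 0.1, "delta_pos": [0.015, 0, 0], "twist": [0, 0, 0]},
    {"claw": 0.1, "delta_pos": [0.03, 0, 0], "twist": [0, 0, 0]},
    {"claw": 0.1, "delta_pos": [0.043, 0, 0], "twist": [0, 0, 0]},
    {"claw": 0.1, "delta_pos": [0.043, 0, 0], "twist": [0, 0, 0]},
    {"claw": 0.6, "delta_pos": [0.043, 0, 0], "twist": [0, 0, 0]}
  ]
}}

```text
time: 5.0
tool_pos: [0.5217, 0.078, 0.2058]
tool_rot: [[-0.038, 0.904, -0.425], [0.999, 0.035, -0.016], [0.0, -0.425, -0.905]]
ft_force: [-1.0, 0.2, 0.0]
opening: 0.0211
```

{"fn": "move_arm", "kwargs": {
  "increments": [
    {"claw": 0.6, "delta_pos": [0, 0, 0], "twist": [0, 0, 0]},
    {"claw": 0.6, "delta_pos": [0, 0, 0], "twist": [0, 0, 0]},
    {"claw": 0.6, "delta_pos": [0, 0, 0], "twist": [0, 0, 0]},
    {"claw": 0.6, "delta_pos": [0, 0, -0.03], "twist": [0, 0, 0]},
    {"claw": 0.8, "delta_pos": [0, 0, -0.07], "twist": [0, 0, 0]}
  ]
}}

```text
time: 5.5
tool_pos: [0.5506, 0.0787, 0.2688]
tool_rot: [[-0.038, 0.903, -0.428], [0.999, 0.034, -0.017], [-0.001, -0.429, -0.903]]
ft_force: [0.7, 0.2, -0.3]
opening: 0.0591
```

```bash
python3 look.py b wrist,side knob,pin_tip,bar_hub,rail_end,dowel; python3 nxt.py 0 0 100 0
```

```text
wrist knob 0.87 [0.5242 0.0771 0.2003] deck [81.2 57.  46.2]
wrist bar_hub 0.94 [0.3084 0.2565 0.0094] deck [ 268.8  165.5 -215. ]
wrist bar_hub 0.88 [ 0.3429 -0.0899  0.0074] deck [ -78.7  145.5 -207.9]
wrist rail_end 0.73 [0.5236 0.0326 0.1845] deck [36.8 52.4 30.9]
wrist dowel 0.88 [0.5376 0.0118 0.1798] deck [15.4 38.4 32.2]
side knob 0.4 [0.5218 0.0789 0.1991] deck [83.1 58.6 44.1]
side knob 0.18 [ 0.3142 -0.3319  0.0094] deck [-319.4  180.7 -222.1]
side pin_tip 0.6 [ 0.5833 -0.0037  0.1675] deck [-1.8 -7.6 40.1]
side bar_hub 0.88 [ 0.3359 -0.0951  0.0131] deck [ -83.6  154.4 -205.8]
side bar_hub 0.83 [0.3099 0.2643 0.0088] deck [ 276.5  163.6 -214.8]
side bar_hub 0.6 [0.5544 0.2697 0.0069] deck [ 272.5  -58.8 -113.2]
side bar_hub 0.55 [ 0.5696 -0.0038  0.1512] deck [-1.4 -2.1 19.6]
side bar_hub 0.48 [0.6477 0.0012 0.1125] deck [  0.6 -89.3  17.5]
side rail_end 0.81 [0.5181 0.0353 0.1892] deck [39.7 59.3 32.9]
side rail_end 0.5 [ 0.5592 -0.0017  0.1336] deck [ 1.1 -0.2 -0.8]
side rail_end 0.27 [ 0.4631 -0.4777  0.0834] deck [-470.8   82.2  -94.6]
side dowel 0.6 [0.5385 0.0162 0.1795] deck [19.8 37.4 32.4]
side dowel 0.2 [ 0.5589 -0.0033  0.135 ] deck [-0.5  0.7  0.4]
t 6.1 now deck [ 82.2  61.4 119.7] open 0.0734 F [-0.  -0.1  0.4] j [-0.    0.6  -0.34  1.32  0.07  1.67  1.28]
toolx [ 1. -0. -0.] toolz [-0.     0.004 -1.   ]
dpos [-0.0822  0.0615  0.0195] twist [-0.0038  0.0001 -0.0002]
```

View pics/wrist_b.png

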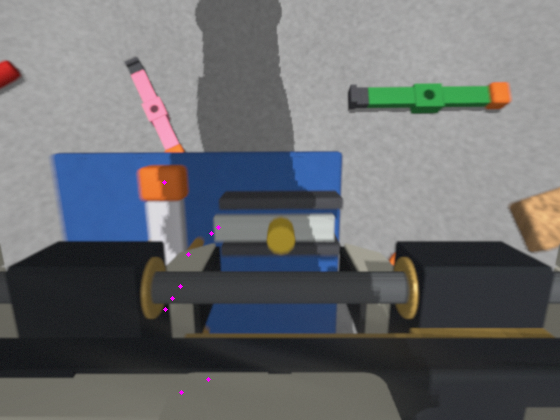

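The keeper is open: the knob reads x≈83 and its picture position (281,236) agrees. Next I'll take an accurate look at the pin.

{"fn": "move_arm", "kwargs": {
  "increments": [
    {"claw": 1, "delta_pos": [-0.035, 0.03, -0.01], "twist": [0, 0, 0]},
    {"claw": 1, "delta_pos": [-0.07, 0.07, -0.01], "twist": [0, 0, 0]},
    {"claw": 1, "delta_pos": [-0.082, 0.09, -0.01], "twist": [-0.004, 0, 0]},
    {"claw": 1, "delta_pos": [-0.082, 0.09, -0.01], "twist": [-0.004, 0, 0]}
  ]
}}

```text
time: 6.5
tool_pos: [0.6411, -0.0032, 0.2364]
tool_rot: [[-0.034, 0.905, -0.425], [0.999, 0.03, -0.017], [-0.002, -0.425, -0.905]]
ft_force: [-0.9, -1.0, -1.2]
opening: 0.0916
```

```bash
python3 look.py c wrist pin_tip,bar_hub,rail_end,dowel,pad_end,claw_end,lamp_rim; python3 nxt.py 0 0 100 0
python3 -c "
import cv2;i=cv2.imread('pics/wrist_c_raw.png')[100:280,150:400];cv2.imwrite('pics/c_crop.png',cv2.resize(i,None,fx=3,fy=3,interpolation=cv2.INTER_CUBIC))"
```

```text
wrist pin_tip 0.72 [ 0.559  -0.0043  0.1326] deck [-1.5 -0.3 -1.8]
wrist pin_tip 0.2 [ 0.4822 -0.0083  0.1876] deck [-2.5 92.6 15.6]
wrist bar_hub 0.77 [0.5622 0.2688 0.0073] deck [ 271.3  -65.7 -109.6]
wrist bar_hub 0.76 [0.3098 0.2575 0.011 ] deck [ 269.7  164.9 -213. ]
wrist bar_hub 0.62 [ 0.5675 -0.0082  0.1569] deck [-5.7  2.4 23.8]
wrist rail_end 0.82 [0.5195 0.0333 0.1869] deck [37.6 57.1 31.4]
wrist dowel 0.72 [0.5336 0.0159 0.1793] deck [19.7 41.7 30.1]
wrist pad_end 0.59 [ 0.4802 -0.0075  0.1862] deck [-1.6 93.8 13.5]
wrist claw_end 0.69 [0.3083 0.1718 0.0102] deck [ 184.1  168.9 -215.7]
wrist lamp_rim 0.66 [0.6389 0.021  0.1006] deck [ 20.7 -87.1   3.4]
wrist lamp_rim 0.32 [ 0.5692 -0.0109  0.1561] deck [-8.4  0.6 23.7]
t 6.9 now deck [  1.  -28.  130.1] open 0.0921 F [ 0.8 -0.3 -0.5] j [ 0.06  0.76 -0.29  1.09  0.13  1.74  1.41]
toolx [ 1.     0.001 -0.   ] toolz [-0.    -0.001 -1.   ]
dpos [-0.0009 -0.028   0.03  ] twist [0.0011 0.0003 0.001 ]
```

View pics/wrist_c.png

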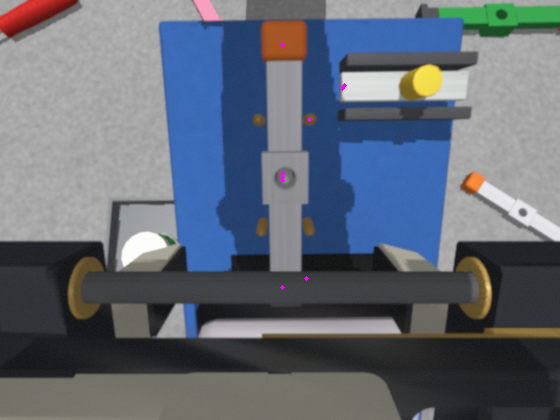

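View pics/c_crop.png

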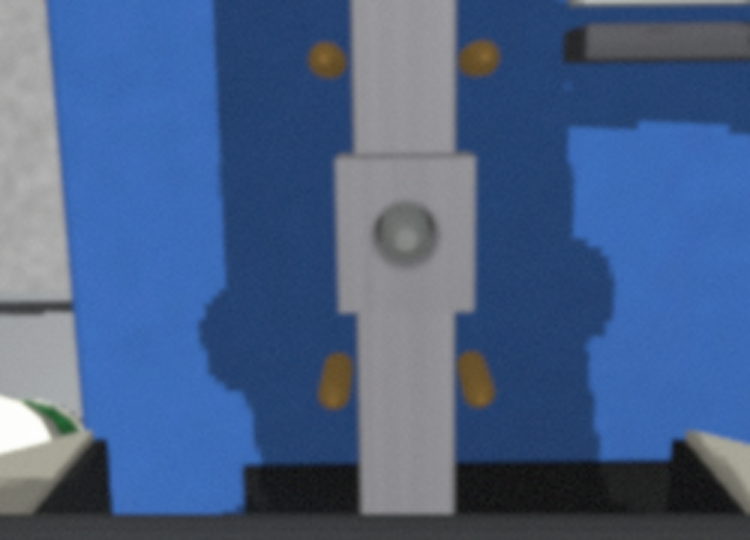

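The picture shows the hub's top face with corners at about (262,151) to (308,204), the pin tip at (285,179), and the upper dowels at (258,120) and (311,119). I'll turn these into deck coordinates.

```bash
cat > px.py <<'E'
from h import *
from workcell import cams
def px(c,pts,v):
    cal=cams.get_calibration(c);R=Rdeck(v[3]);K=np.array(cal['intrinsics']);C=-cal['R'].T@cal['t']
    for n,u,w,z in pts:
        d=R.T@(cal['R'].T@np.linalg.solve(K,[u,w,1]));o=R.T@(C-v[:3])
        s=(z/1000-o[2])/d[2];print(n,((o+s*d)*1000).round(1))
E
python3 - <<'E'
from px import *
v=np.array(json.load(open('v.json')))
px('wrist',[("hubUL",261.7,151,32),("hubUR",308.3,151,32),("hubLR",308.3,204.3,32),("hubLL",262.3,204.3,32),("pin",285.3,179,38),("dUR",310.7,119,32),("dUL",258.3,120,32),("railend in",341,87,31),("padL",262,59,23),("padR",306.,59,23),("rimtop L",233,254.5,4),("armlow mid",285.5,270,24),("armup mid",284.5,65,24)],v)
E
```

```text
hubUL [-10.3  21.7  32. ]
hubUR [22.  21.7 32. ]
hubLR [ 22.9 -16.3  32. ]
hubLL [-10.3 -16.3  32. ]
pin [ 6.1  3.  38. ]
dUR [23.2 43.1 32. ]
dUL [-12.4  42.4  32. ]
railend in [43.  63.8 31. ]
padL [-9.9 82.4 23. ]
padR [19.9 82.4 23. ]
rimtop L [-36.8 -65.7   4. ]
armlow mid [  6.8 -70.9  24. ]
armup mid [ 5.4 78.5 24. ]
```

The arm was still settling when that picture was taken, so I'll retake it.

```bash
python3 look.py d wrist; python3 nxt.py 0 0 100 0
python3 -c "
import cv2;i=cv2.imread('pics/wrist_d_raw.png')[100:280,150:400];cv2.imwrite('pics/d_crop.png',cv2.resize(i,None,fx=3,fy=3,interpolation=cv2.INTER_CUBIC))
i=cv2.imread('pics/wrist_d.png')[0:280,150:500];cv2.imwrite('pics/d_crop2.png',cv2.resize(i,None,fx=2,fy=2,interpolation=cv2.INTER_CUBIC))"
```

```text
t 6.95 now deck [  0.8 -28.1 130. ] open 0.092 F [-0.6 -0.1  0.8] j [ 0.06  0.76 -0.29  1.09  0.13  1.74  1.41]
toolx [ 1.     0.001 -0.   ] toolz [-0.    -0.001 -1.   ]
dpos [-0.0008 -0.0282  0.0299] twist [0.001  0.0003 0.0007]
```

View pics/d_crop.png

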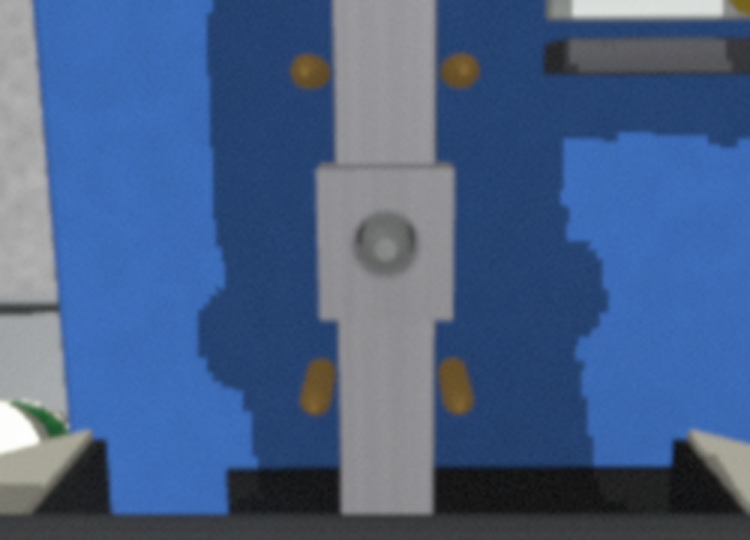

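View pics/d_crop2.png

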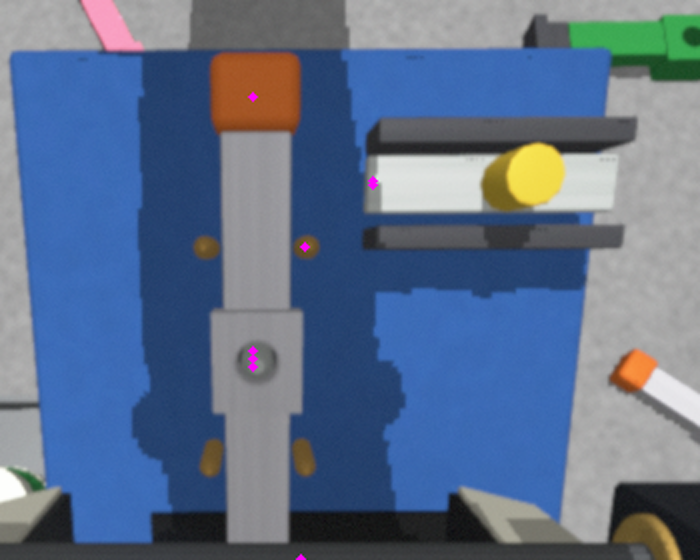

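Same picture after settling (3x crop): hub top at (317..455, 164..320), pin about (386,245), dowels at (461,70) and (309,71).

Run:
```python
from px import *
v=np.array(json.load(open('v.json')))
f=lambda n,x,y,z:(n,x/3+150,y/3+100,z)
px('wrist',[f("hubUL",317,164,32),f("hubUR",455,164,32),f("hubLR",455,320,32),f("hubLL",319,320,32),f("pin",386,245,38),f("dUR",461,69,32),f("dUL",308,70,32),("padL",150+211/2,131/2,23),("padR",150+300/2,131/2,23),f("armlow mid",387.5,500,24),f("armup mid",384.5,20,24)],v)
```

```text
hubUL [-14.7  19.1  32. ]
hubUR [17.3 19.1 32. ]
hubLR [ 17.9 -18.1  32. ]
hubLL [-14.9 -18.1  32. ]
pin [ 1.3  1.1 38. ]
dUR [18.3 40.4 32. ]
dUL [-16.4  40.2  32. ]
padL [-14.5  78.2  23. ]
padR [15.7 78.2 23. ]
armlow mid [  1.7 -68.1  24. ]
armup mid [ 0.9 51.5 24. ]
```

```bash
python3 - <<'E'
from h import *
v=np.array(json.load(open('v.json')));v[:3]+=Rdeck(v[3])@[.001,.0005,0];json.dump(v.tolist(),open('v.json','w'));print(v)
E
python3 nxt.py 0 0 80 0
```

```text
[ 0.55891405 -0.00183879  0.13456497  0.03842061]
t 6.95 now deck [ -0.2 -28.6 130. ] open 0.092 F [-0.6 -0.1  0.8] j [ 0.06  0.76 -0.29  1.09  0.13  1.74  1.41]
toolx [ 1.     0.001 -0.   ] toolz [-0.    -0.001 -1.   ]
dpos [ 0.0002 -0.0287  0.0499] twist [0.001  0.0003 0.0007]
```

{"fn": "move_arm", "kwargs": {
  "increments": [
    {"claw": 1, "delta_pos": [0, -0.029, 0.02], "twist": [0.001, 0, 0.001]},
    {"claw": 1, "delta_pos": [0, -0.029, 0.05], "twist": [0.001, 0, 0.001]},
    {"claw": 1, "delta_pos": [0, -0.029, 0.08], "twist": [0.001, 0, 0.001]},
    {"claw": 1, "delta_pos": [0, -0.029, 0.098], "twist": [0.001, 0, 0.001]},
    {"claw": 1, "delta_pos": [0, -0.029, 0.098], "twist": [0.001, 0, 0.001]}
  ]
}}

```text
time: 7.45
tool_pos: [0.5701, -0.0018, 0.1622]
tool_rot: [[-0.039, 0.904, -0.426], [0.999, 0.035, -0.017], [-0.001, -0.426, -0.905]]
ft_force: [-0.2, 0.5, 0.1]
opening: 0.0916
```

```bash
python3 nxt.py 0 0 19 0
```

```text
t 7.45 now deck [-0.4  1.6 29.8] open 0.0916 F [-0.2  0.5  0.1] j [ 0.1   0.71 -0.31  1.4   0.14  1.5   1.39]
toolx [ 1.    -0.    -0.001] toolz [-0.001  0.004 -1.   ]
dpos [0.0004 0.0016 0.0108] twist [-0.004   0.0009 -0.    ]
```

{"fn": "move_arm", "kwargs": {
  "increments": [
    {"claw": 1, "delta_pos": [0.0004, 0.0016, 0.011], "twist": [-0.004, 0.001, 0]},
    {"claw": 1, "delta_pos": [0.0004, 0.0016, 0.011], "twist": [-0.004, 0.001, 0]},
    {"claw": 0.2, "delta_pos": [0.0004, 0.0016, 0.011], "twist": [-0.004, 0.001, 0]}
  ]
}}

```text
time: 7.75
tool_pos: [0.5672, -0.0014, 0.152]
tool_rot: [[-0.038, 0.906, -0.422], [0.999, 0.035, -0.016], [0.0, -0.422, -0.907]]
ft_force: [0.2, 0.9, -0.1]
opening: 0.0873
```

```bash
python3 nxt.py 0 0 19 0
```

```text
t 7.75 now deck [ 0.1 -0.2 19.3] open 0.0873 F [ 0.2  0.9 -0.1] j [ 0.1   0.71 -0.31  1.43  0.14  1.47  1.38]
toolx [1. 0. 0.] toolz [ 0.    -0.001 -1.   ]
dpos [-0.0001 -0.0002  0.0003] twist [ 0.0007 -0.0002  0.0001]
```

{"fn": "move_arm", "kwargs": {
  "increments": [
    {"claw": 0.2, "delta_pos": [0, 0, 0], "twist": [0, 0, 0]},
    {"claw": 0.2, "delta_pos": [0, 0, 0], "twist": [0, 0, 0]},
    {"claw": 0.2, "delta_pos": [0, 0, 0], "twist": [0, 0, 0]},
    {"claw": 0.2, "delta_pos": [0, 0, 0], "twist": [0, 0, 0]},
    {"claw": 0.2, "delta_pos": [0, 0, 0], "twist": [0, 0, 0]}
  ]
}}

```text
time: 8.25
tool_pos: [0.5673, -0.0014, 0.1521]
tool_rot: [[-0.038, 0.906, -0.422], [0.999, 0.035, -0.016], [0.0, -0.422, -0.907]]
ft_force: [0.2, 0.1, -0.3]
opening: 0.0484
```

{"fn": "move_arm", "kwargs": {
  "increments": [
    {"claw": 0.2, "delta_pos": [0, 0, 0], "twist": [0, 0, 0]},
    {"claw": 0.2, "delta_pos": [0, 0, 0], "twist": [0, 0, 0]},
    {"claw": 0.2, "delta_pos": [0, 0, 0], "twist": [0, 0, 0]},
    {"claw": 0.2, "delta_pos": [0, 0, 0], "twist": [0, 0, 0]}
  ]
}}

```text
time: 8.65
tool_pos: [0.5674, -0.0016, 0.152]
tool_rot: [[-0.038, 0.906, -0.421], [0.999, 0.035, -0.016], [0.0, -0.422, -0.907]]
ft_force: [0.1, -0.2, -0.0]
opening: 0.032
```

```bash
python3 nxt.py 0 0 19 0
```

```text
t 8.65 now deck [-0.  -0.3 19.4] open 0.032 F [ 0.1 -0.2 -0. ] j [ 0.1   0.71 -0.31  1.43  0.14  1.47  1.38]
toolx [ 1. -0.  0.] toolz [ 0.    -0.001 -1.   ]
dpos [ 0.     -0.0003  0.0004] twist [ 0.001  -0.0001 -0.0001]
```

{"fn": "move_arm", "kwargs": {
  "increments": [
    {"claw": 0.2, "delta_pos": [0, 0, -0.01], "twist": [0, 0, 0]},
    {"claw": 0.2, "delta_pos": [0, 0, -0.025], "twist": [0, 0, 0]},
    {"claw": 0.2, "delta_pos": [0, 0, -0.045], "twist": [0, 0, 0]},
    {"claw": 0.2, "delta_pos": [0, 0, -0.07], "twist": [0, 0, 0]},
    {"claw": 0.2, "delta_pos": [0, 0, -0.095], "twist": [0, 0, 0]}
  ]
}}

```text
time: 9.15
tool_pos: [0.6078, 0.0001, 0.2394]
tool_rot: [[-0.038, 0.906, -0.422], [0.999, 0.035, -0.016], [0.0, -0.422, -0.907]]
ft_force: [-0.2, 0.2, -3.2]
opening: 0.0315
```

```bash
python3 nxt.py 0 0 115 3.1416; python3 look.py e wrist,side
python3 -c "
import cv2;i=cv2.imread('pics/wrist_e_raw.png')[0:300,100:450];cv2.imwrite('pics/e_crop.png',cv2.resize(i,None,fx=2,fy=2,interpolation=cv2.INTER_CUBIC))
i=cv2.imread('pics/side_e.png')[130:280,200:420];cv2.imwrite('pics/e_crop2.png',cv2.resize(i,None,fx=3,fy=3,interpolation=cv2.INTER_CUBIC))"
```

```text
t 9.15 now deck [  0.    0.  115.7] open 0.0315 F [-0.2  0.2 -3.2] j [ 0.08  0.71 -0.3   1.2   0.13  1.69  1.4 ]
toolx [1. 0. 0.] toolz [ 0.    -0.001 -1.   ]
dpos [-0.      0.      0.0007] twist [ 3.0000e-04  1.1000e-03 -3.1415e+00]
```

View pics/e_crop.png

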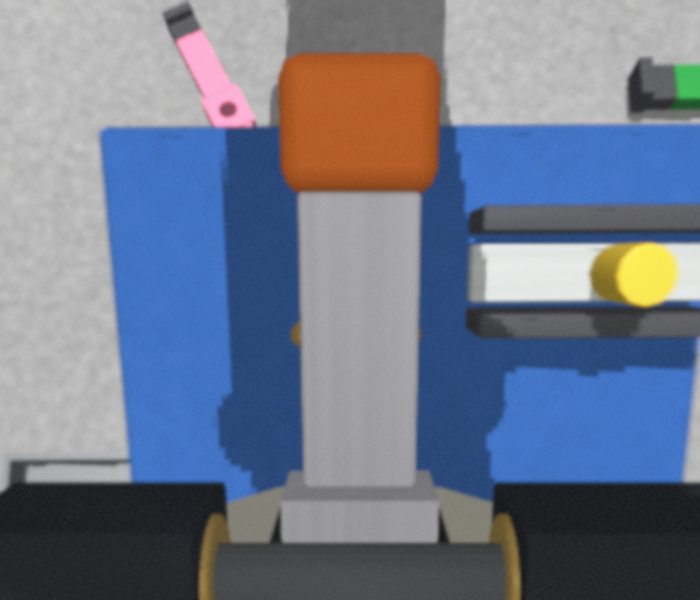

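View pics/e_crop2.png

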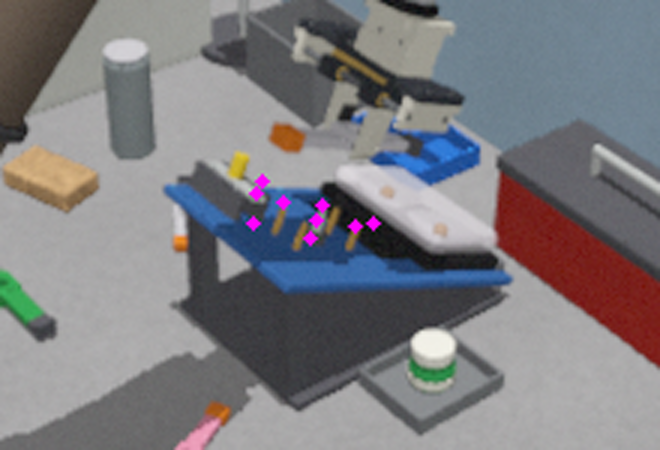

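The bar came off cleanly and is held square: its pad is at crop (360,120) and the arm is vertical in the picture. The keeper is still open. Now the half turn.

{"fn": "move_arm", "kwargs": {
  "increments": [
    {"claw": 0.2, "delta_pos": [0, 0, 0], "twist": [0, 0, 0.1]},
    {"claw": 0.2, "delta_pos": [0, 0, 0], "twist": [0, 0, 0.24]},
    {"claw": 0.2, "delta_pos": [0, 0, 0], "twist": [0, 0, 0.38]},
    {"claw": 0.2, "delta_pos": [0, 0, 0], "twist": [0, 0, 0.52]},
    {"claw": 0.2, "delta_pos": [0, 0, 0], "twist": [0, 0, 0.66]}
  ]
}}

```text
time: 9.75
tool_pos: [0.609, 0.0005, 0.2403]
tool_rot: [[0.531, 0.738, -0.418], [0.807, -0.59, -0.015], [-0.257, -0.329, -0.909]]
ft_force: [-0.0, -0.5, -3.3]
opening: 0.0315
```

{"fn": "move_arm", "kwargs": {
  "increments": [
    {"claw": 0.2, "delta_pos": [0, 0, 0], "twist": [0, 0, 0.14]},
    {"claw": 0.2, "delta_pos": [0, 0, 0], "twist": [0, 0, 0.28]},
    {"claw": 0.2, "delta_pos": [0, 0, 0], "twist": [0, 0, 0.42]},
    {"claw": 0.2, "delta_pos": [0, 0, 0], "twist": [0, 0, 0.56]},
    {"claw": 0.2, "delta_pos": [0, 0, 0], "twist": [0, 0, 0.7]}
  ]
}}

```text
time: 10.25
tool_pos: [0.6084, 0.0006, 0.2394]
tool_rot: [[0.882, 0.217, -0.419], [0.232, -0.973, -0.015], [-0.411, -0.084, -0.908]]
ft_force: [-0.7, 0.0, -2.8]
opening: 0.0317
```

```bash
python3 nxt.py 0 0 115 3.1416
```

```text
t 10.25 now deck [  0.5  -0.6 116. ] open 0.0317 F [-0.7  0.  -2.8] j [-0.11  0.68  0.05  1.23 -0.04  1.66  0.18]
toolx [ 0.198 -0.98   0.004] toolz [ 0.001 -0.004 -1.   ]
dpos [-0.0007  0.0004  0.001 ] twist [-0.0037 -0.0026  1.7703]
```

{"fn": "move_arm", "kwargs": {
  "increments": [
    {"claw": 0.2, "delta_pos": [0, 0, 0], "twist": [0, 0, 0.14]},
    {"claw": 0.2, "delta_pos": [0, 0, 0], "twist": [0, 0, 0.28]},
    {"claw": 0.2, "delta_pos": [0, 0, 0], "twist": [0, 0, 0.42]},
    {"claw": 0.2, "delta_pos": [0, 0, 0], "twist": [0, 0, 0.56]},
    {"claw": 0.2, "delta_pos": [0, 0, 0], "twist": [0, 0, 0.7]}
  ]
}}

```text
time: 10.75
tool_pos: [0.6078, 0.0007, 0.2385]
tool_rot: [[0.811, -0.407, -0.42], [-0.454, -0.891, -0.015], [-0.368, 0.203, -0.907]]
ft_force: [0.0, -0.4, -3.1]
opening: 0.0315
```

{"fn": "move_arm", "kwargs": {
  "increments": [
    {"claw": 0.2, "delta_pos": [0, 0, 0], "twist": [0, 0, 0.14]},
    {"claw": 0.2, "delta_pos": [0, 0, 0], "twist": [0, 0, 0.28]},
    {"claw": 0.2, "delta_pos": [0, 0, 0], "twist": [0, 0, 0.42]},
    {"claw": 0.2, "delta_pos": [0, 0, 0], "twist": [0, 0, 0.56]},
    {"claw": 0.2, "delta_pos": [0, 0, 0], "twist": [0, 0, 0.7]}
  ]
}}

```text
time: 11.25
tool_pos: [0.6073, 0.0009, 0.2376]
tool_rot: [[0.353, -0.835, -0.421], [-0.923, -0.383, -0.014], [-0.15, 0.394, -0.907]]
ft_force: [0.6, -0.1, -3.1]
opening: 0.0317
```

```bash
python3 nxt.py 0 0 115 3.1416
```

```text
t 11.25 now deck [  0.9  -0.3 113.9] open 0.0317 F [ 0.6 -0.1 -3.1] j [-0.3   0.71  0.42  1.25 -0.22  1.67 -1.06]
toolx [-0.936 -0.351 -0.001] toolz [ 0.002 -0.001 -1.   ]
dpos [ 0.0007  0.0006 -0.0011] twist [-0.0015  0.0016  0.3588]
```

{"fn": "move_arm", "kwargs": {
  "increments": [
    {"claw": 0.2, "delta_pos": [0.001, 0.001, -0.001], "twist": [-0.001, 0.001, 0.14]},
    {"claw": 0.2, "delta_pos": [0.001, 0.001, -0.001], "twist": [-0.001, 0.001, 0.28]},
    {"claw": 0.2, "delta_pos": [0.001, 0.001, -0.001], "twist": [-0.001, 0.002, 0.359]},
    {"claw": 0.2, "delta_pos": [0.001, 0.001, -0.001], "twist": [-0.001, 0.002, 0.359]}
  ]
}}

```text
time: 11.65
tool_pos: [0.6067, -0.0001, 0.2379]
tool_rot: [[0.037, -0.905, -0.423], [-0.999, -0.034, -0.016], [0.001, 0.423, -0.906]]
ft_force: [-0.4, 0.6, -2.8]
opening: 0.032
```

```bash
python3 nxt.py 0 0 115 3.1416; python3 look.py f0 wrist;python3 look.py f wrist; python3 nxt.py 0 0 115 3.1416
```

```text
t 11.65 now deck [-1.000e-01  4.000e-01  1.138e+02] open 0.032 F [-0.4  0.6 -2.8] j [-0.35  0.72  0.52  1.26 -0.27  1.68 -1.37]
toolx [-1.     0.001  0.   ] toolz [-0.     0.001 -1.   ]
dpos [-0.0001 -0.0004 -0.0012] twist [ 0.0009 -0.0002 -0.0013]
t 11.75 now deck [ -0.2   0.4 114.2] open 0.0319 F [ 0.1  0.2 -2.2] j [-0.35  0.72  0.52  1.26 -0.27  1.68 -1.36]
toolx [-1.    -0.002  0.   ] toolz [-0.  0. -1.]
dpos [-0.0002 -0.0004 -0.0008] twist [ 0.0004 -0.0002  0.0024]
```

View pics/wrist_f.png

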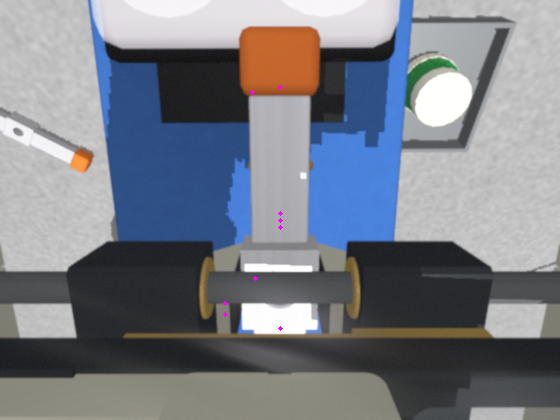

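The wrist view now shows the pad over the lamp side at (280,60), with the black rim's upper edge at about row 122 and columns 160 to 345. I'll use those to check the camera's bias at the half turn.

```bash
python3 - <<'E'
from px import *
v=np.array(json.load(open('v.json')))
px('wrist',[("rimL (85,-68)",160,122,4),("rimR(-45,-68)",345,122,4),("deckR(-90)",403,150,0),("deckL(130)",107,150,0),("tongue hub ",0,0,0)],v)
E
python3 -c "
import cv2;i=cv2.imread('pics/wrist_f_raw.png')[60:280,90:420];cv2.imwrite('pics/f_crop.png',cv2.resize(i,None,fx=2.4,fy=2.4,interpolation=cv2.INTER_CUBIC))"
```

```text
rimL (85,-68) [ 86.3 -68.1   4. ]
rimR(-45,-68) [-46.  -68.4   4. ]
deckR(-90) [-90.7 -48.5   0. ]
deckL(130) [128.6 -48.    0. ]
tongue hub  [ 188.3 -146.8    0. ]
```

View pics/f_crop.png

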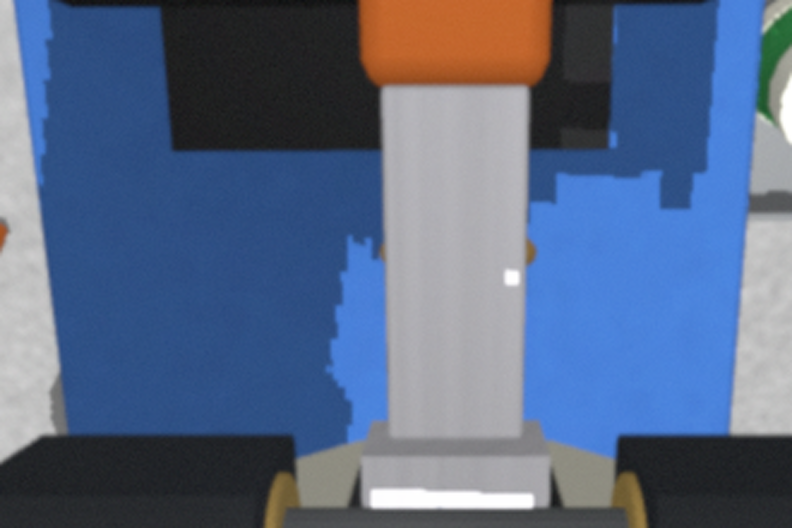

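```bash
python3 - <<'E'
from px import *
from workcell import bot
v=np.array(json.load(open('v.json')))
o=bot.get_obs();t=indeck(o,v)[0];print(t)
h=t[2]-19.4
g=lambda n,x,y,z:(n,90+x/2.4,60+y/2.4,z+h)
px('wrist',[g("hubtopL(16,-18)",361,455,32),g("hubtopR(-16,-18)",551,455,32),g("armtop base L(12,-18)",389,437,24),g("armbaseR",523,437,24),g("arm far L (12,-78)",384,86,24),g("armfarR",529,86,24)],v)
E
python3 nxt.py 0 0 65 3.1416
```

```text
[ -0.2   0.4 114.2]
hubtopL(16,-18) [ 16.6 -16.7 126.8]
hubtopR(-16,-18) [-15.5 -16.7 126.8]
armtop base L(12,-18) [ 12.5 -17.1 118.8]
armbaseR [-11.4 -17.2 118.8]
arm far L (12,-78) [ 12.3 -76.5 118.8]
armfarR [-11.  -76.5 118.8]
t 11.75 now deck [ -0.2   0.4 114.2] open 0.0319 F [ 0.1  0.2 -2.2] j [-0.35  0.72  0.52  1.26 -0.27  1.68 -1.36]
toolx [-1.    -0.002  0.   ] toolz [-0.  0. -1.]
dpos [-0.0002 -0.0004  0.0492] twist [ 0.0004 -0.0002  0.0024]
```

The hub in the hand sits about +0.6, +1.2 mm off the pin axis. I'll correct by moving the tool to about (-0.6, -0.8), then go down in stages.

{"fn": "move_arm", "kwargs": {
  "increments": [
    {"claw": 0.2, "delta_pos": [0.0004, 0.0012, 0.02], "twist": [0, 0, 0.002]},
    {"claw": 0.2, "delta_pos": [0.0004, 0.0012, 0.045], "twist": [0, 0, 0.002]},
    {"claw": 0.2, "delta_pos": [0.0004, 0.0012, 0.058], "twist": [0, 0, 0.002]},
    {"claw": 0.2, "delta_pos": [0.0004, 0.0012, 0.062], "twist": [0, 0, 0.002]},
    {"claw": 0.2, "delta_pos": [0.0004, 0.0012, 0.062], "twist": [0, 0, 0.002]}
  ]
}}

```text
time: 12.25
tool_pos: [0.5795, -0.0016, 0.1826]
tool_rot: [[0.039, -0.905, -0.423], [-0.999, -0.036, -0.016], [-0.0, 0.423, -0.906]]
ft_force: [-0.1, -0.4, -1.7]
opening: 0.0317
```

```bash
python3 nxt.py -0.6 -0.8 35 3.1416; python3 look.py g wrist,side
python3 -c "
import cv2;i=cv2.imread('pics/wrist_g.png')[60:280,90:420];cv2.imwrite('pics/g_crop.png',cv2.resize(i,None,fx=2.4,fy=2.4,interpolation=cv2.INTER_CUBIC))
i=cv2.imread('pics/side_g_raw.png')[150:270,230:410];cv2.imwrite('pics/g_crop2.png',cv2.resize(i,None,fx=4,fy=4,interpolation=cv2.INTER_CUBIC))"
```

```text
t 12.25 now deck [-0.6  1.6 52.2] open 0.0317 F [-0.1 -0.4 -1.7] j [-0.37  0.72  0.51  1.41 -0.27  1.53 -1.35]
toolx [-1.    -0.001  0.   ] toolz [-0.     0.001 -1.   ]
dpos [ 0.     -0.0024  0.0172] twist [ 0.0008 -0.      0.0012]
```

View pics/g_crop.png

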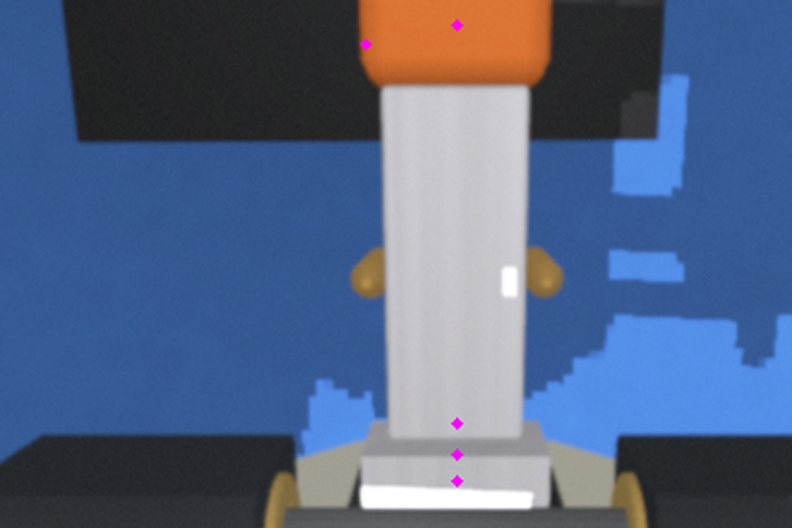

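View pics/g_crop2.png

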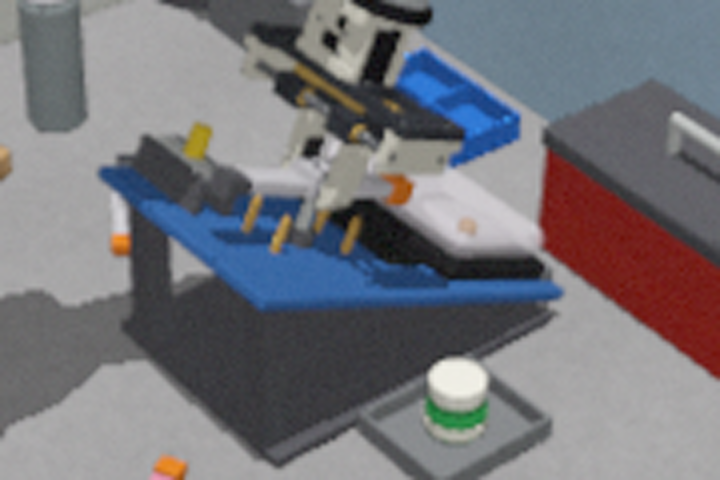

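I got the sign of the y correction wrong, so the tool sits at +1.6 and needs -2.4 mm. The bar is still above the pin, with its x centred between the dowels (369 and 545 about 456). Correcting, then lowering.

{"fn": "move_arm", "kwargs": {
  "increments": [
    {"claw": 0.2, "delta_pos": [0, -0.0024, 0], "twist": [0, 0, 0.001]},
    {"claw": 0.2, "delta_pos": [0, -0.0024, 0], "twist": [0, 0, 0.001]},
    {"claw": 0.2, "delta_pos": [0, -0.0024, 0.004], "twist": [0, 0, 0.001]},
    {"claw": 0.2, "delta_pos": [0, -0.0024, 0.008], "twist": [0, 0, 0.001]}
  ]
}}

```text
time: 12.75
tool_pos: [0.5791, -0.0019, 0.1749]
tool_rot: [[0.038, -0.906, -0.421], [-0.999, -0.035, -0.017], [0.0, 0.421, -0.907]]
ft_force: [-0.5, 0.4, -3.1]
opening: 0.0318
```

```bash
python3 nxt.py -0.6 -0.8 35 3.1416
```

```text
t 12.75 now deck [-0.8 -1.3 45.1] open 0.0318 F [-0.5  0.4 -3.1] j [-0.37  0.73  0.51  1.42 -0.27  1.52 -1.35]
toolx [-1.  0.  0.] toolz [-0.    -0.001 -1.   ]
dpos [-0.0002  0.0005  0.0101] twist [-0.0013 -0.0003 -0.0001]
```

{"fn": "move_arm", "kwargs": {
  "increments": [
    {"claw": 0.2, "delta_pos": [-0.0002, 0.0004, 0.002], "twist": [-0.001, 0, 0]},
    {"claw": 0.2, "delta_pos": [-0.0002, 0.0004, 0.004], "twist": [-0.001, 0, 0]},
    {"claw": 0.2, "delta_pos": [-0.0002, 0.0004, 0.006], "twist": [-0.001, 0, 0]}
  ]
}}

```text
time: 13.05
tool_pos: [0.5761, -0.0017, 0.1694]
tool_rot: [[0.038, -0.906, -0.422], [-0.999, -0.035, -0.016], [0.0, 0.422, -0.906]]
ft_force: [-0.5, 0.2, -2.4]
opening: 0.0315
```

```bash
python3 nxt.py -0.6 -0.8 25 3.1416
```

```text
t 13.05 now deck [-0.5 -0.8 38.9] open 0.0315 F [-0.5  0.2 -2.4] j [-0.37  0.73  0.51  1.43 -0.27  1.5  -1.35]
toolx [-1.  0.  0.] toolz [-0. -0. -1.]
dpos [0.0001 0.     0.0139] twist [-0.0002 -0.0002 -0.0001]
```

There is no contact, and the hub's underside is now about 6 mm below the pin top. Continuing down.

{"fn": "move_arm", "kwargs": {
  "increments": [
    {"claw": 0.2, "delta_pos": [0, 0, 0.003], "twist": [0, 0, 0]},
    {"claw": 0.2, "delta_pos": [0, 0, 0.006], "twist": [0, 0, 0]},
    {"claw": 0.2, "delta_pos": [0, 0, 0.01], "twist": [0, 0, 0]}
  ]
}}

```text
time: 13.35
tool_pos: [0.5718, -0.0019, 0.1601]
tool_rot: [[0.039, -0.906, -0.422], [-0.999, -0.035, -0.017], [0.0, 0.422, -0.906]]
ft_force: [0.2, 0.1, -3.1]
opening: 0.0318
```

```bash
python3 nxt.py -0.6 -0.8 20 3.1416
```

```text
t 13.35 now deck [-0.6 -0.9 28.6] open 0.0318 F [ 0.2  0.1 -3.1] j [-0.37  0.73  0.51  1.46 -0.27  1.48 -1.35]
toolx [-1.  0.  0.] toolz [-0. -0. -1.]
dpos [0.     0.0001 0.0086] twist [-0.0004 -0.0003 -0.    ]
```

{"fn": "move_arm", "kwargs": {
  "increments": [
    {"claw": 0.2, "delta_pos": [0, 0, 0.003], "twist": [0, 0, 0]},
    {"claw": 0.2, "delta_pos": [0, 0, 0.006], "twist": [0, 0, 0]},
    {"claw": 0.2, "delta_pos": [0, 0, 0.0085], "twist": [0, 0, 0]},
    {"claw": 0.2, "delta_pos": [0, 0, 0.0085], "twist": [0, 0, 0]}
  ]
}}

```text
time: 13.75
tool_pos: [0.568, -0.002, 0.1522]
tool_rot: [[0.038, -0.906, -0.422], [-0.999, -0.035, -0.017], [0.0, 0.423, -0.906]]
ft_force: [-0.4, 0.0, -1.9]
opening: 0.0315
```

```bash
python3 nxt.py -0.6 -0.8 19.4 3.1416
```

```text
t 13.75 now deck [-0.5 -0.8 19.8] open 0.0315 F [-0.4  0.  -1.9] j [-0.37  0.73  0.5   1.47 -0.27  1.46 -1.35]
toolx [-1.  0.  0.] toolz [-0.  0. -1.]
dpos [ 0.0001 -0.      0.0004] twist [ 0.0001 -0.0003 -0.0001]
```

{"fn": "move_arm", "kwargs": {
  "increments": [
    {"claw": 0.2, "delta_pos": [0, 0, 0.0004], "twist": [0, 0, 0]},
    {"claw": 1, "delta_pos": [0, 0, 0.0004], "twist": [0, 0, 0]},
    {"claw": 1, "delta_pos": [0, 0, 0.0004], "twist": [0, 0, 0]},
    {"claw": 1, "delta_pos": [0, 0, 0.0004], "twist": [0, 0, 0]},
    {"claw": 1, "delta_pos": [0, 0, 0.0004], "twist": [0, 0, 0]}
  ]
}}

```text
time: 14.25
tool_pos: [0.5679, -0.0021, 0.152]
tool_rot: [[0.038, -0.906, -0.422], [-0.999, -0.035, -0.016], [0.0, 0.423, -0.906]]
ft_force: [-0.4, -0.0, -1.0]
opening: 0.0595
```

{"fn": "move_arm", "kwargs": {
  "increments": [
    {"claw": 1, "delta_pos": [0, 0, 0], "twist": [0, 0, 0]},
    {"claw": 1, "delta_pos": [0, 0, -0.02], "twist": [0, 0, 0]},
    {"claw": 1, "delta_pos": [0, 0, -0.05], "twist": [0, 0, 0]},
    {"claw": 1, "delta_pos": [0, 0.02, -0.09], "twist": [0, 0, 0]},
    {"claw": 1, "delta_pos": [0, 0.03, -0.1], "twist": [0, 0, 0]}
  ]
}}

```text
time: 14.75
tool_pos: [0.5846, -0.0021, 0.2591]
tool_rot: [[0.038, -0.908, -0.417], [-0.999, -0.034, -0.017], [0.001, 0.418, -0.909]]
ft_force: [-0.6, -0.8, -0.1]
opening: 0.0915
```

```bash
python3 nxt.py 82 60 110 3.1416; python3 look.py h0 wrist;python3 look.py h wrist,side bar_hub,pad_end,claw_end
python3 -c "
import cv2;i=cv2.imread('pics/wrist_h.png')[20:280,90:420];cv2.imwrite('pics/h_crop.png',cv2.resize(i,None,fx=2.2,fy=2.2,interpolation=cv2.INTER_CUBIC))
i=cv2.imread('pics/side_h_raw.png')[150:270,230:410];cv2.imwrite('pics/h_crop2.png',cv2.resize(i,None,fx=4,fy=4,interpolation=cv2.INTER_CUBIC))"
```

```text
t 14.75 now deck [ -1.2  29.4 123.7] open 0.0915 F [-0.6 -0.8 -0.1] j [-0.37  0.67  0.53  1.31 -0.25  1.68 -1.37]
toolx [-1.     0.     0.001] toolz [-0.001 -0.006 -1.   ]
dpos [-0.0832  0.0307  0.0135] twist [-0.0056 -0.0009 -0.0005]
wrist bar_hub 0.83 [0.5629 0.2682 0.0065] deck [ 269.7  -67.1 -110. ]
wrist bar_hub 0.76 [ 0.5686 -0.0064  0.1551] deck [-4.9  0.1 22.6]
wrist bar_hub 0.45 [0.3086 0.2574 0.0106] deck [ 268.7  165.3 -213.9]
wrist pad_end 0.78 [6.438e-01 2.000e-04 1.101e-01] deck [ -1.2 -87.3  13.7]
wrist pad_end 0.73 [0.5236 0.2142 0.0123] deck [ 217.2  -27.2 -122.2]
wrist claw_end 0.78 [ 0.4852 -0.0079  0.1883] deck [-3.2 89.7 17.5]
side bar_hub 0.71 [5.674e-01 4.000e-04 1.539e-01] deck [ 1.9  0.4 21.1]
side bar_hub 0.67 [ 0.3404 -0.0925  0.0121] deck [ -82.2  149.3 -204.7]
side bar_hub 0.58 [0.3075 0.2614 0.005 ] deck [ 272.7  163.8 -219.3]
side bar_hub 0.53 [0.5563 0.2702 0.0104] deck [ 271.9  -59.6 -109.2]
side pad_end 0.71 [0.6464 0.0029 0.1114] deck [  1.4 -89.2  16. ]
side pad_end 0.61 [0.3047 0.3538 0.0169] deck [ 365.1  168.1 -208.2]
side pad_end 0.52 [0.524  0.2156 0.0099] deck [ 218.6  -28.6 -124.2]
side pad_end 0.52 [ 0.3962 -0.0621  0.0104] deck [ -54.    97.  -182.2]
side claw_end 0.82 [0.3155 0.1746 0.0146] deck [ 185.7  163.6 -208.7]
side claw_end 0.7 [ 0.486  -0.007   0.1879] deck [-2.4 88.8 17.5]
side claw_end 0.67 [ 0.2774 -0.1225  0.0127] deck [-109.8  207.6 -231.3]
side claw_end 0.43 [0.5968 0.3163 0.0118] deck [316.4 -97.3 -90.1]
side claw_end 0.33 [0.5376 0.0164 0.1794] deck [19.  37.6 31.9]
```

View pics/h_crop.png

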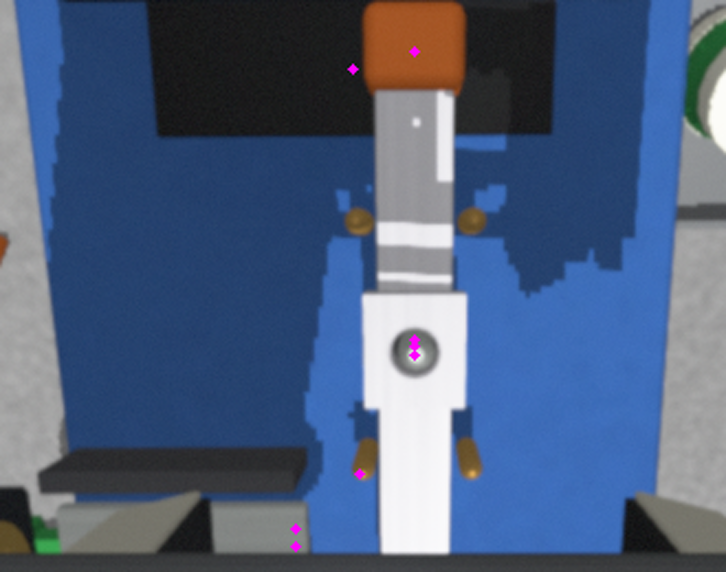

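View pics/h_crop2.png

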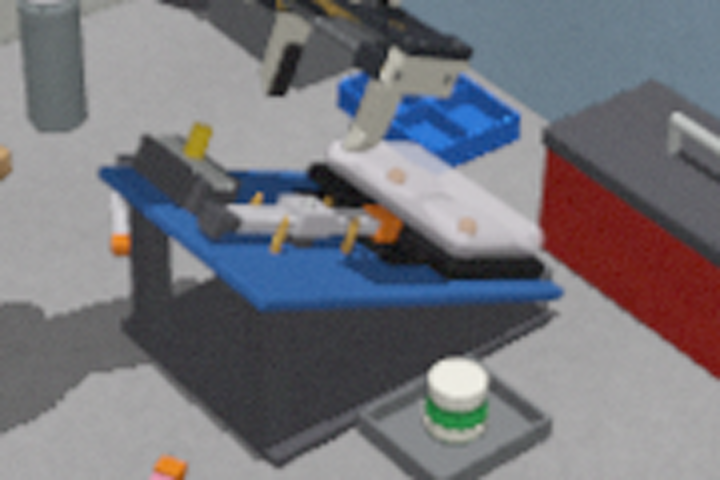

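The bar is fully down between the dowels with the pad over the rim. The wrist crop shows the hub at (414,350), the pin through its bore and the pad at (414,48). The detectors put the hub at z 21 to 22.6 and the pad at y -87 to -89. Next I'll close the keeper.

```bash
python3 nxt.py 81.5 60.5 100 3.1416
```

```text
t 15.2 now deck [ -0.4  29.1 118.4] open 0.0917 F [ 0.8 -0.3  0.1] j [-0.37  0.67  0.53  1.32 -0.25  1.67 -1.37]
toolx [-1.  0.  0.] toolz [-0.     0.002 -1.   ]
dpos [-0.0819  0.0314  0.0185] twist [ 0.0018 -0.0003 -0.0001]
```

{"fn": "move_arm", "kwargs": {
  "increments": [
    {"claw": 1, "delta_pos": [-0.03, 0.012, 0], "twist": [0.002, 0, 0]},
    {"claw": 1, "delta_pos": [-0.065, 0.025, 0], "twist": [0.002, 0, 0]},
    {"claw": 1, "delta_pos": [-0.082, 0.031, 0.01], "twist": [0.002, 0, 0]},
    {"claw": 1, "delta_pos": [-0.082, 0.031, 0.02], "twist": [0.002, 0, 0]},
    {"claw": 1, "delta_pos": [-0.082, 0.031, 0.02], "twist": [0.002, 0, 0]}
  ]
}}

```text
time: 15.7
tool_pos: [0.5418, 0.0791, 0.2479]
tool_rot: [[0.039, -0.905, -0.424], [-0.999, -0.035, -0.018], [0.001, 0.425, -0.905]]
ft_force: [-0.4, -0.3, 0.4]
opening: 0.0916
```

```bash
python3 look.py i wrist knob; python3 nxt.py 81.5 60.5 51 3.1416
```

```text
wrist knob 0.74 [0.5231 0.0775 0.2017] deck [80.7 58.  47. ]
t 15.8 now deck [80.3 60.  98.3] open 0.0918 F [-0.7  0.2  1. ] j [-0.5   0.61  0.52  1.43 -0.27  1.62 -1.49]
toolx [-1.     0.002  0.001] toolz [-0.001  0.    -1.   ]
dpos [-0.0012  0.0004  0.0473] twist [ 0.0005 -0.0007 -0.0019]
```

View pics/wrist_i.png

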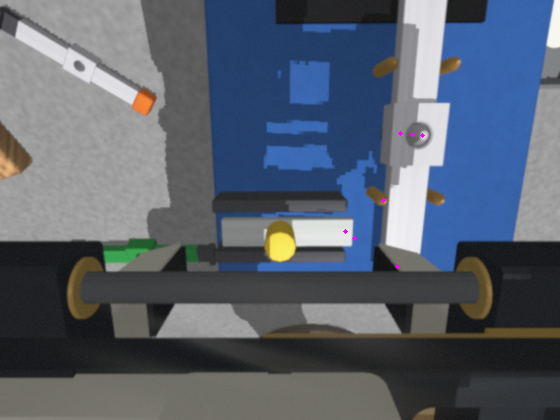

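The knob is at (280,241), centred between the fingers. Going down and gripping.

{"fn": "move_arm", "kwargs": {
  "increments": [
    {"claw": 1, "delta_pos": [-0.0005, 0, 0.025], "twist": [0, 0, 0]},
    {"claw": 0.6, "delta_pos": [-0.0005, 0, 0.047], "twist": [0, 0, 0]},
    {"claw": 0.1, "delta_pos": [-0.0005, 0, 0.047], "twist": [0, 0, 0]},
    {"claw": 0.1, "delta_pos": [-0.0005, 0, 0.047], "twist": [0, 0, 0]},
    {"claw": 0.1, "delta_pos": [-0.0005, 0, 0.047], "twist": [0, 0, 0]}
  ]
}}

```text
time: 16.3
tool_pos: [0.5242, 0.0772, 0.2074]
tool_rot: [[0.036, -0.906, -0.421], [-0.999, -0.032, -0.017], [0.001, 0.422, -0.907]]
ft_force: [0.8, -0.4, -0.2]
opening: 0.0644
```

{"fn": "move_arm", "kwargs": {
  "increments": [
    {"claw": 0.1, "delta_pos": [0, 0, 0], "twist": [0, 0, 0]},
    {"claw": 0.1, "delta_pos": [0, 0, 0], "twist": [0, 0, 0]},
    {"claw": 0.1, "delta_pos": [0, 0, 0], "twist": [0, 0, 0]},
    {"claw": 0.1, "delta_pos": [0, 0, 0], "twist": [0, 0, 0]},
    {"claw": 0.1, "delta_pos": [0, 0, 0], "twist": [0, 0, 0]}
  ]
}}

```text
time: 16.8
tool_pos: [0.5241, 0.0772, 0.2074]
tool_rot: [[0.036, -0.906, -0.421], [-0.999, -0.032, -0.017], [0.001, 0.422, -0.907]]
ft_force: [0.6, 0.0, -0.4]
opening: 0.0243
```

{"fn": "move_arm", "kwargs": {
  "increments": [
    {"claw": 0.1, "delta_pos": [0, 0, 0], "twist": [0, 0, 0]},
    {"claw": 0.1, "delta_pos": [0, 0, 0], "twist": [0, 0, 0]},
    {"claw": 0.1, "delta_pos": [0, 0, 0], "twist": [0, 0, 0]}
  ]
}}

```text
time: 17.1
tool_pos: [0.5241, 0.0774, 0.2074]
tool_rot: [[0.036, -0.906, -0.421], [-0.999, -0.032, -0.016], [0.001, 0.422, -0.907]]
ft_force: [-0.4, 1.1, -0.3]
opening: 0.0174
```

```bash
python3 nxt.py 38 60 51 3.1416
```

```text
t 17.1 now deck [80.5 59.5 52.6] open 0.0174 F [-0.4  1.1 -0.3] j [-0.51  0.61  0.51  1.54 -0.28  1.51 -1.48]
toolx [-1.     0.002  0.   ] toolz [-0.    -0.001 -1.   ]
dpos [0.0425 0.0004 0.0016] twist [-0.0011 -0.0003 -0.0024]
```

{"fn": "move_arm", "kwargs": {
  "increments": [
    {"claw": 0.1, "delta_pos": [0.015, 0, 0], "twist": [0, 0, 0]},
    {"claw": 0.1, "delta_pos": [0.03, 0, 0], "twist": [0, 0, 0]},
    {"claw": 0.1, "delta_pos": [0.039, 0, 0], "twist": [0, 0, 0]},
    {"claw": 0.1, "delta_pos": [0.042, 0, 0], "twist": [0, 0, 0]},
    {"claw": 0.1, "delta_pos": [0.042, 0, 0], "twist": [0, 0, 0]}
  ]
}}

```text
time: 17.6
tool_pos: [0.526, 0.0342, 0.2074]
tool_rot: [[0.035, -0.907, -0.421], [-0.999, -0.031, -0.017], [0.002, 0.421, -0.907]]
ft_force: [3.2, -0.4, -0.9]
opening: 0.017
```

```bash
python3 nxt.py 38 60 51 3.1416
```

```text
t 17.6 now deck [37.3 59.4 52.7] open 0.017 F [ 3.2 -0.4 -0.9] j [-0.46  0.61  0.52  1.54 -0.25  1.5  -1.42]
toolx [-1.     0.004  0.001] toolz [-0.001 -0.002 -1.   ]
dpos [-0.0007  0.0007  0.0017] twist [-0.0018 -0.0006 -0.004 ]
```

{"fn": "move_arm", "kwargs": {
  "increments": [
    {"claw": 0.6, "delta_pos": [0, 0, 0], "twist": [0, 0, 0]},
    {"claw": 0.6, "delta_pos": [0, 0, 0], "twist": [0, 0, 0]},
    {"claw": 0.6, "delta_pos": [0, 0, 0], "twist": [0, 0, 0]},
    {"claw": 0.6, "delta_pos": [0, 0, 0], "twist": [0, 0, 0]},
    {"claw": 0.6, "delta_pos": [0, 0, 0], "twist": [0, 0, 0]}
  ]
}}

```text
time: 18.1
tool_pos: [0.5259, 0.0344, 0.2075]
tool_rot: [[0.035, -0.906, -0.421], [-0.999, -0.031, -0.017], [0.002, 0.421, -0.907]]
ft_force: [0.3, 0.3, -0.7]
opening: 0.0523
```

{"fn": "move_arm", "kwargs": {
  "increments": [
    {"claw": 0.7, "delta_pos": [0, 0, -0.02], "twist": [0, 0, 0]},
    {"claw": 0.7, "delta_pos": [0, 0, -0.05], "twist": [0, 0, 0]},
    {"claw": 0.7, "delta_pos": [0, 0, -0.09], "twist": [0, 0, 0]},
    {"claw": 0.7, "delta_pos": [0, 0, -0.09], "twist": [0, 0, 0]},
    {"claw": 0.7, "delta_pos": [0, 0, -0.09], "twist": [0, 0, 0]}
  ]
}}

```text
time: 18.6
tool_pos: [0.5642, 0.0359, 0.2894]
tool_rot: [[0.035, -0.907, -0.42], [-0.999, -0.031, -0.017], [0.002, 0.42, -0.908]]
ft_force: [-0.4, 0.9, -1.4]
opening: 0.0642
```

```bash
python3 look.py j wrist,side,scene bar_hub,pad_end,claw_end,knob,pin_tip;python3 nxt.py 38 60 51 3.1416
python3 -c "
import cv2
i=cv2.imread('pics/side_j_raw.png')[150:270,230:410];cv2.imwrite('pics/j_crop2.png',cv2.resize(i,None,fx=4,fy=4,interpolation=cv2.INTER_CUBIC))"
```

```text
wrist bar_hub 0.92 [0.5616 0.2665 0.0046] deck [ 268.   -66.7 -112.3]
wrist bar_hub 0.67 [ 0.566  -0.0056  0.154 ] deck [-4.   1.9 20.5]
wrist bar_hub 0.57 [0.3103 0.2575 0.0124] deck [ 268.7  164.5 -211.5]
wrist pad_end 0.92 [0.3001 0.3566 0.0157] deck [ 368.1  171.7 -211.2]
wrist pad_end 0.87 [0.6459 0.0009 0.1119] deck [ -0.6 -88.5  16.2]
wrist pad_end 0.82 [0.5226 0.2151 0.0094] deck [ 218.2  -27.6 -125.3]
wrist pad_end 0.59 [ 0.6206 -0.1413  0.0297] deck [-141.7  -95.3  -71.3]
wrist pad_end 0.32 [0.523  0.0315 0.1842] deck [34.7 52.3 30.4]
wrist claw_end 0.66 [ 0.4846 -0.0077  0.1918] deck [-3.  91.7 20.4]
wrist claw_end 0.62 [0.3078 0.1735 0.0094] deck [ 184.9  168.4 -216.6]
wrist knob 0.79 [0.5249 0.0327 0.2014] deck [35.8 57.8 46.8]
wrist knob 0.4 [0.6393 0.0197 0.0986] deck [ 18.4 -88.7   1.7]
wrist pin_tip 0.76 [ 5.784e-01 -1.000e-04  1.705e-01] deck [ 1.  -2.5 40.8]
side bar_hub 0.91 [0.3092 0.2606 0.0084] deck [ 271.8  163.7 -215.5]
side bar_hub 0.76 [ 0.3382 -0.0922  0.012 ] deck [ -81.8  151.2 -205.8]
side bar_hub 0.74 [ 0.6552 -0.4503  0.0447] deck [-451.8 -109.6  -48.
[... 1228 characters left out ...]
cene claw_end 0.87 [0.5911 0.3176 0.0138] deck [318.  -91.3 -90.7]
scene claw_end 0.85 [0.3079 0.1747 0.0166] deck [ 186.1  171.3 -210.1]
scene claw_end 0.79 [ 0.4863 -0.0021  0.1931] deck [ 2.5 90.5 22.4]
scene knob 0.54 [0.5268 0.0354 0.2017] deck [38.4 56.2 47.9]
scene knob 0.27 [0.646  0.0024 0.1135] deck [  0.9 -87.9  17.8]
scene pin_tip 0.75 [0.454  0.4286 0.0178] deck [ 434.2   30.7 -143.1]
scene pin_tip 0.7 [ 0.5765 -0.0042  0.1702] deck [-3.  -0.8 39.7]
t 19.5 now deck [ 37.6  59.6 142.7] open 0.0646 F [-0.1  0.  -0. ] j [-0.44  0.61  0.54  1.33 -0.25  1.71 -1.43]
toolx [-1.     0.004  0.001] toolz [-0.001 -0.002 -1.   ]
dpos [-0.0005  0.0006  0.0917] twist [-0.0016 -0.0007 -0.0037]
```

View pics/wrist_j.png

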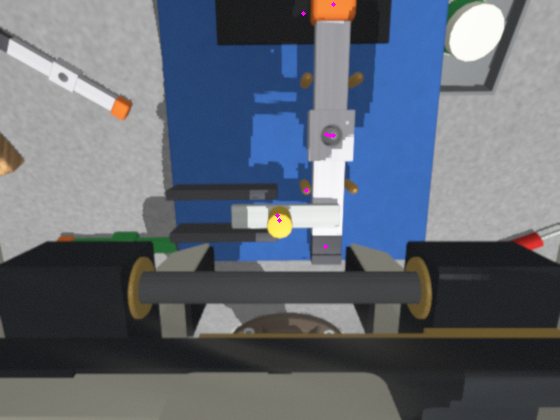

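View pics/j_crop2.png

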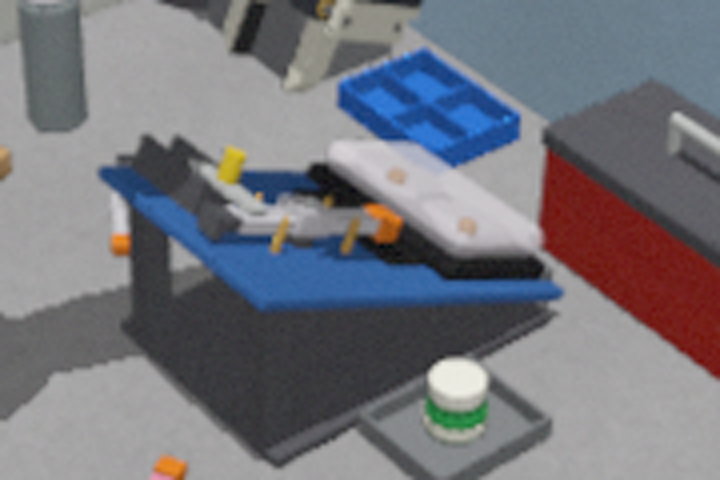

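In the wrist view the keeper tongue lies right across the claw arm (tip at column 340, far side of the arm about 342). The knob at (280,222) sits on its closed position, and the bar is seated. Handing in.

```bash
python3 -c "
from px import *
v=np.array(json.load(open('v.json')))
px('wrist',[('tip',340,215,33),('knobtop',279.5,224,59),('hub c',331,135,32)],v)
from workcell import bot
bot.sign_off();print(bot.get_obs()['time'])"
```

```text
tip [-7.7 59.5 33. ]
knobtop [38.4 59.1 59. ]
hub c [ 0.9 -0.  32. ]
the job is handed in; nothing more can be done
the job is handed in; nothing more can be done
```

I turned the hold-down bar end for end, refitted it on its pin, slid the keeper back over it and handed the job in. `sign_off` gives no verdict, so I'm going by my last checks.

- **Steps done:** I gripped the knob and slid the keeper to about 44 mm. I then lifted the bar off the pin (tool about 96 mm up), turned it 180° in the hand and lowered it back between the dowels. After letting go of the bar I slid the keeper closed and backed the arm clear.
- **Bar:** The camera networks put the hub centre 20.5–22.3 mm above the deck and the pad 88–96 mm down the slope from the pin, over the rim. The pin shows through the bore.
- **Keeper:** The tongue tip measured at deck x -7.7 mm and the knob at 38.4 mm, against -8 and 38 when closed.
- **Forces and time:** No more than about 3 N showed on the tool at any reading, and I saw no contact with the lamp or the other things. The clock stood at 19.5 s at the last reading.
- **What disagreed:** Individual network readings of the hub and pin scattered by up to about 6 mm. My own pixel measurements put the hub within 1 mm of the pin. While lowering I once corrected y the wrong way and put it right before the bar met the pin.

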